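# Put the hair clips away in the sprung case under the vanity shelf

## Task

Draw the teal case straight out until it is wholly clear of the glass shelf, then press its red catch while keeping a finger over the lid and follow the lid up until it stands fully open, so that it never flies up. Put every hair clip that lies on the counter into the case, press the lid shut until it catches, and slide the case back under the glass between the uprights until it is fully home against the back board. Do not knock the glass shelf, and leave everything else on the vanity where it is.

Things in the scene. Friction and masses are not known exactly. Their poses are not given: they have to be found in the camera images.
- riser: Fixed bamboo counter riser, 460 mm wide, 90 mm deep, with a frosted glass shelf on top. Origin: on the counter under the middle of the glass; x points into the bay (away from the robot), y along the shelf to the left, z up. The middle bay lies between uprights whose inner faces are at y = +-97 mm (from x = -45 to +35 mm); it ends at the back board's front face, x = +35 mm.
- glass_shelf: The riser's frosted glass shelf, fixed, 90 (x) x 470 (y) x 8 mm, its underside 74 mm above the counter; axes as the riser's. Origin: centre of its underside, so its front edge is at x = -45 mm. Two bystanders stand on it near its ends.
- case_home (a point): Fixed point of the riser where case_mid is when the case is fully home (20 mm in front of the riser's origin, 32.5 mm above the counter; axes as the riser's). The case then touches the back board, its front 30 mm proud of the glass. It has 7 mm of play on each side in the bay and 9 mm between lid and glass.
- case_mid (a point): Middle of the shut accessory case: loose, dark teal, felt-soled, 0.7 kg, 110 mm deep (x), 180 wide (y), 65 high; walls 4 mm, inner floor 6 mm and rim 51.5 mm above the counter. This point is 32.5 mm above the counter; x points from its front (catch) to its back (hinge), y left, z up. It starts shut in the riser's middle bay, within 3 mm of home.
- case_grip (a point): Middle of the steel grip on the case's front, which houses the catch: two upright cheeks, 34 mm over their outer faces (along y), 48 mm long in x, from 4 to 58 mm above the counter. This point is 79 mm in front of case_mid, 31 mm above the counter. The cheeks may be pinched without pressing the catch. Axes as the case's.
- catch_top (a point): Top centre of the catch's red push button, 24 mm (x) by 22 mm (y), in the top of the grip: 89 mm in front of case_mid and, at rest, 73.5 mm above the counter (8.5 mm above the lid). Pressed down 2.5 mm (3.6 N) it frees the lid; it bottoms at 5.5 mm (6 N), 3 mm above the lid's top, and springs back. The brass bolt between it and the lid stands 68 mm above the counter.
- catch (a joint): Travel of the push button, m: 0 at rest, 0.0055 fully pressed. It dips by itself, with the bolt, while the lid is being pressed shut, and comes back up when the lid is caught.
- lid (a joint): Angle of the case's lid, rad: 0 shut, 1.65 fully open (just past upright; its spring keeps it there). Freed with nothing over it, the lid flies up at once, faster than 6 rad/s. To shut it, swing it down against the spring and press its front part down (6 to 10 N) until the catch snaps over it; it then stays shut.
- lid_hinge (a point): Middle of the lid's hinge axis, along the case's y: 55 mm behind case_mid, 56 mm above the counter. Axes are the lid's: those of the case while the lid is shut, turning with it.
- lid_front (a point): Middle of the front edge of the lid's outer face, 110 mm from the hinge axis; 65 mm above the counter when shut. The outer face is flat, 110 x 180 mm, 9 mm outside the hinge axis; the lid is 13 mm thick. Axes as the lid's.
- clip_red_mid (a point): Middle of the red plastic claw hair clip (25 g), lying on its teeth on the counter or absent (None) in this run: 38 mm long (its x), 22 mm wide (y), 21 mm high, this point 10.5 mm up. Pick it across its width.
- clip_black_mid (a point): Middle of the black plastic claw hair clip (25 g), lying on its teeth on the counter or absent (None) in this run: 38 mm long (its x), 22 mm wide (y), 21 mm high, this point 10.5 mm up. Pick it across its width.
- clip_amber_mid (a point): Middle of the amber-brown plastic claw hair clip (25 g), lying on its teeth on the counter or absent (None) in this run: 38 mm long (its x), 22 mm wide (y), 21 mm high, this point 10.5 mm up. Pick it across its width.
- clip_white_mid (a point): Middle of the off-white plastic claw hair clip (25 g), lying on its teeth on the counter or absent (None) in this run: 38 mm long (its x), 22 mm wide (y), 21 mm high, this point 10.5 mm up. Pick it across its width.
- canister: Bystander, to be left alone: frosted glass canister of cotton balls with a teak lid, 94 mm across, 125 mm high. Origin: centre of its underside.
- tumbler: Bystander, to be left alone: white ceramic tumbler with two toothbrushes, 68 mm across, 190 mm high. Origin: centre of its underside.
- trinket: Bystander, to be left alone: round white ceramic trinket box, 72 mm across, 52 mm high, on the left end of the glass shelf. Origin: centre of its underside.
- perfume: Bystander, to be left alone: small amber perfume bottle, 30 x 45 x 72 mm, on the right end of the glass shelf. Origin: centre of its underside.
- scraper: Bystander, to be left alone: steel tongue scraper lying on the counter, 135 x 40 x 6 mm. Origin: centre of its underside.
- soap_pump: Bystander, to be left alone: terracotta soap bottle, 64 mm across, 150 mm high. Origin: centre of its underside.
- case: The same accessory case; origin: centre of its underside, axes as case_mid's.

How it is judged (in metres and radians):
On the way, in this order (a step that is already met when the one before it is completed fails the run):
1. the shut case has been drawn out until it is wholly clear of the glass shelf (x of case_mid in the frame of riser below -0.099 m and value of joint lid below 0.05 rad), for 0.2 s.
2. the lid stands fully open (value of joint lid above 1.5 rad), for 0.3 s.
3. every clip present lies inside the case and the lid is shut on them (x of clip_red_mid in the frame of case_mid between -0.055 and 0.055 m and y of clip_red_mid in the frame of case_mid between -0.09 and 0.09 m and z of clip_red_mid in the frame of case_mid between -0.033 and 0.02 m and x of clip_black_mid in the frame of case_mid between -0.055 and 0.055 m and y of clip_black_mid in the frame of case_mid between -0.09 and 0.09 m and z of clip_black_mid in the frame of case_mid between -0.033 and 0.02 m and x of clip_amber_mid in the frame of case_mid between -0.055 and 0.055 m and y of clip_amber_mid in the frame of case_mid between -0.09 and 0.09 m and z of clip_amber_mid in the frame of case_mid between -0.033 and 0.02 m and x of clip_white_mid in the frame of case_mid between -0.055 and 0.055 m and y of clip_white_mid in the frame of case_mid between -0.09 and 0.09 m and z of clip_white_mid in the frame of case_mid between -0.033 and 0.02 m and value of joint lid below 0.05 rad), for 0.3 s.
At the end, for the whole second after the job is handed in: The case is fully home in the riser's middle bay (its middle within 7 mm of the fully-home depth and 12 mm of the bay's centre line), flat on the counter, its lid shut (under 0.05 rad) and held by the catch, every clip present inside it, the case at rest (all of step 3 and x of case_mid in the frame of riser above -0.027 m and y of case_mid in the frame of riser between -0.012 and 0.012 m and angle between case_mid's own z axis and vertical below 0.05 rad and value of joint catch below 0.0015 m and linear speed of case below 0.02 m/s); the robot touches nothing.
It fails at once if the lid flies up (faster than 6 rad/s) (velocity of joint lid above 6 rad/s).
It fails at once if the glass shelf is knocked by the case or the robot (over 10 N) (contact force between any of case, the arm, the fingers and glass_shelf above 10 N).
It fails at once if a bystander is moved by more than 30 mm (distance of any of canister, tumbler, trinket, perfume, scraper, soap_pump from where it was at the start of the episode above 0.03 m).
Of clip_red, clip_black, clip_amber, clip_white only 2 to 4 are there at a start; the rules pass over those that are not, and their reading is None.
At some moment in a run one of clip_red, clip_black, clip_amber, clip_white may be knocked a few centimetres aside while the robot is not near it.
Once in a run the grip may slacken for a moment while it holds something.
It also fails if it takes over 210 s, if anything falls off the work surface, if the arm or the gripper's body presses on something with over 40 N, if the wrist force passes 120 N, or if a joint passes its speed limit or range.

## Robot

A 7-joint arm with a two-finger parallel gripper is mounted at the origin on the work surface. World frame = base frame: x ahead of the robot, y to its left, z up, the work surface at z = 0. Lengths are in mm, angles in rad, forces in N, time in s.
With the tool pointing down it reaches from about 400 to 850 mm from the base axis. Payload 4.5 kg.
Tool frame: the origin (TCP) lies at the very end of the fingers, on their centre line; the grasp point (between the pads) lies 19 mm behind it; z points along the fingers, x is the direction in which the jaws open and shut, and the axes are right-handed (so a half turn about z gives the same grasp; the last joint's range is limited). The gripper opens to 85 mm and grips with 20 to 120 N. Pads are 22 mm wide; open, the fingers measure 114 mm over their backs; the gripper's body (76 mm by 85 mm) begins 54 mm behind the grasp point. The pads swing forward as they close: fully open they stand 13 mm farther back than shut.
Start: joints at [1.23, 0.689, -0.195, 1.565, 0.157, 0.902, -0.215], TCP at [228.834, -581.626, 231.317] pointing down, gripper open.
Joint ranges: [-3.01, 3.01], [-0.46, 2.08], [-1.47, 1.51], [0.13, 2.56], [-1, 4.14], [0.04, 2.09], [-2.66, 2.66]. Speed limits (rad/s): [2.57, 2.57, 3.14, 3.14, 3.14, 3.14, 3.14].

## Interface

Orientations are given as a unit quaternion [x, y, z, w].
In Python, from plant import r gives the robot as it stands.
- The arm moves only by the shell command python3 -m crank 'ROWS'. ROWS is text: rows parted by semicolons, each of 7 numbers parted by spaces: the shift along the tool's x, y, z normalised to -1 to 1, where 1 is 0.15 m, then the turn, a rotation vector about the tool's x, y, z normalised to -1 to 1, where 1 is 2 rad, then the opening, from -1 (shut) to 1 (fully open). In form: tx ty tz ax ay az claw; .... A call has 1 to 12 rows; each row is the pose to reach, as a shift and turn from the pose commanded when the call began, along the tool's axes at that moment; what a row does not reach only later rows make up. A row lasts 1/12 s, in which the tool goes at most 41.7 mm and 7.16 degrees, less where a joint would pass 70% of its speed; a pose out of reach is approached as far as the arm can. A call with a number of a shift or a turn outside -1 to 1 is refused whole. A call with a gripper value outside its range is refused whole. The fingers move at their own pace and stop on an object; the grip force is fixed at half the most. Time passes only in rows, so rows that repeat a pose let the fingers close. It gives the time, the measured TCP pose, the force and the opening at its end, in the units of the state.
- r.sense(): the state, without advancing time (a new reading comes with each control period).
- r.read_camera(name): name is "side" or "top"; returns a dict with "img" (420x560x3 uint8, red, green, blue), "z_map" (420x560 float32, mm along the optical axis (not along the pixel's ray), 0 where there is no reading), "intrinsics" (3x3 intrinsics, pixels), "k1" (the pictures are not rectified: a ray, as slopes to the right and down, at radius r is drawn at 1 + k1 r^2 times it, then the intrinsics apply), "R" (3x3) and "t" (3): a world point X has camera coordinates R X + t. Camera axes: x right, y down, z forward; pixel columns grow to the right and rows downward; lengths in mm; the calibration is good to about 2 mm. A picture is of the moment at which its call begins.
- r.hand_in(): hands the job in, once; it reports no verdict.
Trained networks look in a picture, given as the dict that the camera call returned (one of the last four; its "shot" number tells which), for a name from the list of things; names that differ only in an ending like _2 or _b are one class to them, and where a whole thing is asked for, a point or a joint stands for the part that bears it (a point fixed in the world has none). Each returns a list of dicts, best first, with "conf" (0 to 1); they miss things now and then, are a little off and sometimes report something else, mostly with a low value. They report only what shows in the picture. A call takes as long as a camera call.
- r.find_in(picture, target): "location" ([x, y, z] in mm, in world coordinates, good to about 4 mm: the middle of the surface that is visible of it).
- r.cut_out(picture, target): "mask" (420x560 bool, what is visible of it).
- r.pinpoint(picture, target): "location" ([x, y, z] in mm, in world coordinates, good to about 4 mm: a listed point, or the origin of a listed thing).
The state is a dict: "clock": time; "q": joint angles; "qd": joint speeds; "tau": joint torques, N m; "tcp_pos": TCP position; "ee_rot": TCP orientation; "force": force on the tool from outside, world axes, zero at the start; "moment": the same for the moment, N m; "gripper_width": finger opening in mm.
Only numpy, scipy, OpenCV 4.12 (cv2) and the standard library are available. Lean on these libraries where they do the work, as an engineer would, in place of code of your own. Each camera call takes 0.05 s, during which the arm holds its last target.

## Working session

There is one attempt and no reset: what is moved stays moved. The work goes in short steps, Python scripts to look and compute and a shell command to move; the robot and the scene stay as the last step left them, time stands still between calls to the robot, and variables do not carry over. Pictures are saved under pics/ and viewed, and the job is handed in when it is done.

```bash
ls; mkdir -p pics; python3 - <<'E'
from plant import r
import cv2
print(r.sense())
for n in ("side","top"):
    p=r.read_camera(n); print(n,p["shot"],p["intrinsics"],p["k1"],p["R"],p["t"])
    cv2.imwrite(f"pics/{n}0.png",p["img"][:,:,::-1])
    for t in ["case_mid","case_grip","catch_top","riser","case_home","clip_red_mid","clip_black_mid","clip_amber_mid","clip_white_mid","canister","tumbler","scraper","soap_pump","lid_front"]:
        try: print(t,[(q["conf"],q["location"]) for q in r.pinpoint(p,t)][:2])
        except Exception as e: print(t,e)
E
```

```text
pics
{'clock': 0.0, 'q': array([ 1.22978446,  0.68999398, -0.19449399,  1.56638842,  0.15728634,
        0.90250412, -0.21508593]), 'qd': array([ 0.00014216, -0.00198132,  0.0005626 ,  0.00141904,  0.00052573,
       -0.00117185,  0.00087154]), 'tau': array([-2.61070827e-04, -5.39611816e+01, -1.26677424e+00, -1.58540922e+01,
        8.95100384e-03,  9.56573174e-03,  1.91973567e-05]), 'tcp_pos': array([ 228.50725621, -581.0033148 ,  230.46548742]), 'ee_rot': array([ 8.26489777e-01, -5.62950923e-01, -8.24814546e-04, -4.75868938e-04]), 'force': array([-0.32238289, -0.04648885,  0.12554355]), 'moment': array([ 0.00638152, -0.03575187,  0.00726464]), 'gripper_width': 85.42717196138038}
side 1 [[423.88904953   0.         281.37515056]
 [  0.         423.88904953 215.46421947]
 [  0.           0.           1.        ]] -0.00844123464221361 [[-0.96231884 -0.27144392  0.01614479]
 [-0.21152488  0.70994113 -0.67174461]
 [ 0.17087914 -0.64984752 -0.74060686]] [ 556.23687316  185.56784863 1128.11223326]
case_mid [(0.82, [654.9, -18.9, 31.6])]
case_grip [(0.91, [574.8, -29.8, 31.0])]
catch_top [(
[... 773 characters left out ...]
 -0.9913851 ]] [  14.19209063  558.90838995 1097.8996748 ]
case_mid [(0.49, [677.6, -19.8, -1.0])]
case_grip [(0.77, [574.3, -31.9, 33.9])]
catch_top [(0.5, [566.7, -32.7, 69.9]), (0.36, [636.1, -394.1, -0.8])]
riser [(0.62, [677.0, -18.8, 2.0])]
case_home []
clip_red_mid [(0.46, [542.0, 248.7, 10.2])]
clip_black_mid [(0.53, [400.4, 276.3, 11.8])]
clip_amber_mid [(0.52, [547.3, -301.8, 8.8]), (0.22, [601.0, -22.0, 66.4])]
clip_white_mid [(0.57, [674.6, -19.5, 72.0])]
canister [(0.15, [600.4, -20.5, 63.7])]
tumbler [(0.96, [533.6, 520.3, 1.2])]
scraper [(0.68, [467.6, -511.7, 1.6])]
soap_pump [(0.85, [638.4, -393.3, -3.0]), (0.71, [533.4, 522.2, 2.3])]
lid_front [(0.96, [600.4, -23.8, 65.3])]
```

View pics/top0.png

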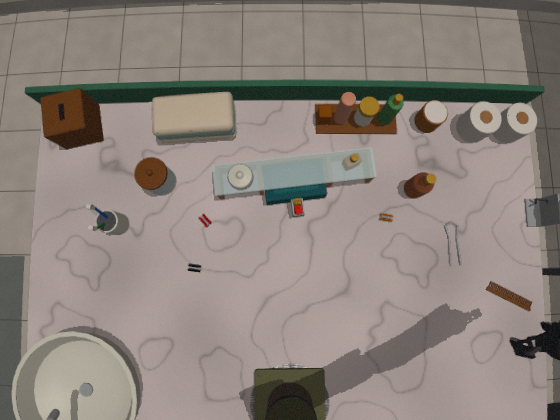

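View pics/side0.png

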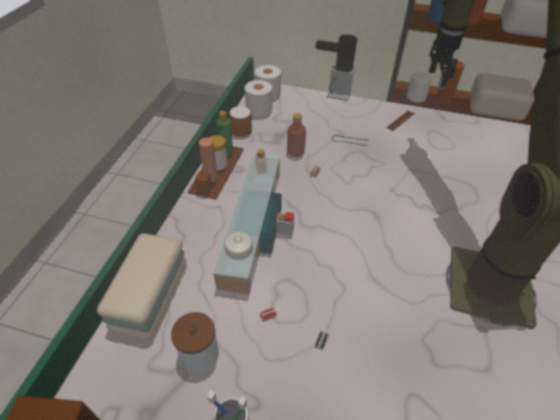

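The top view shows the riser at about (295,172), slightly yawed, with the red catch at (298,208). The red clip is at (205,220), black at (194,268) and amber at (386,217), and there is no white clip. Next I'll measure the yaws.

```bash
cat > h.py <<'E'
from plant import r
import numpy as np, cv2
from scipy.spatial.transform import Rotation as Ro
def pts(p,mask=None,z=None):
    v,u=np.nonzero((p["z_map"]>0) if mask is None else mask&(p["z_map"]>0))
    return unproj(p,u,v,p["z_map"][v,u])
def unproj(p,u,v,d):
    K=p["intrinsics"];k=p["k1"]
    uv=np.stack([u,v],1).astype(float).reshape(-1,1,2)
    n=cv2.undistortPoints(uv,K,np.array([k,0,0,0,0.]))[:,0]
    c=np.c_[n,np.ones(len(n))]*np.asarray(d,float)[:,None]
    return (c-p["t"])@p["R"]
def proj(p,X):
    o,_=cv2.projectPoints(np.array(X,float).reshape(-1,3),cv2.Rodrigues(p["R"])[0],p["t"],p["intrinsics"],np.array([p["k1"],0,0,0,0.])); return o[:,0]
def rect(P):
    (c,s,a)=cv2.minAreaRect(P[:,:2].astype(np.float32))
    if s[0]<s[1]: s=s[::-1];a+=90
    a=(a+90)%180-90
    return np.round(c,1),np.round(s,1),round(a,1)   # a: long axis angle from world x, deg
def save(p,name,box=None,f=1):
    im=p["img"][:,:,::-1]
    if box: im=im[box[1]:box[3],box[0]:box[2]]
    cv2.imwrite("pics/"+name,cv2.resize(im,None,fx=f,fy=f,interpolation=cv2.INTER_CUBIC))
def off(T,yaw=None,Rt=None,claw=1,pos=None,q=None):
    """target TCP T (mm), tool down with tool x at yaw deg -> row numbers from pose now"""
    s=r.sense(); pos=s["tcp_pos"] if pos is None else pos; R0=Ro.from_quat(s["ee_rot"] if q is None else q)
    if Rt is None: Rt=down(yaw)
    d=R0.inv().apply(np.array(T)-pos)/150
    w=(R0.inv()*Rt).as_rotvec()/2
    print("row",np.round(d,4),np.round(w,4))
def down(yaw):
    a=np.deg2rad(yaw);x=np.array([np.cos(a),np.sin(a),0]);z=np.array([0,0,-1.]);return Ro.from_matrix(np.c_[x,np.cross(z,x),z])
def st():
    s=r.sense();R=Ro.from_quat(s["ee_rot"]).as_matrix()
    print("t",round(s["clock"],2),"tcp",np.round(s["tcp_pos"],1),"F",np.round(s["force"],1),"w",round(s["gripper_width"],1),"xax",np.round(R[:,0],3),"zax",np.round(R[:,2],3),"q",np.round(s["q"],2))
E
python3 - <<'E'
from h import *
for n in("top","side"):
    p=r.read_camera(n); print(n)
    for t in["glass_shelf","case","clip_red_mid","clip_black_mid","clip_amber_mid","clip_white_mid","case_grip","lid_front"]:
        for m in r.cut_out(p,t)[:1]:
            P=pts(p,m["mask"])
            if len(P)<4: continue
            z=np.percentile(P[:,2],[5,50,95]).round(1)
            print(t,m["conf"],len(P),rect(P),z)
            if t=="glass_shelf":
                Q=P[(P[:,2]>76)&(P[:,2]<88)];print("  plane",rect(Q),len(Q))
    save(p,n+"1.png",(180,140,420,290) if n=="top" else (180,120,380,360),3 if n=="top" else 2.4)
st()
print(down(0).as_quat())
E
```

```text
top
glass_shelf 0.63 4063 (array([687.7, -16.8]), array([468.9, 116.9]), -83.9) [78.  81.3 84.7]
  plane (array([674.9, -18.1]), array([468.9,  91.2]), -83.9) 4002
case 0.78 1042 (array([591.2, -23.8]), array([178.3,  82.4]), -83.5) [20.1 63.9 71.2]
clip_red_mid 0.64 740 (array([614.4, -22.6]), array([178.5,  36.1]), -83.5) [59.9 64.5 68.4]
clip_black_mid 0.6 75 (array([400.1, 281. ]), array([34.5, 20.9]), 89.9) [ 0.  17.4 21.5]
clip_amber_mid 0.42 89 (array([ 550.4, -301.9]), array([40.2, 23.6]), 79.0) [-0.5 15.3 20.9]
case_grip 0.81 1101 (array([592.2, -30.6]), array([189.3,  82.7]), -83.3) [16.2 63.8 71.2]
lid_front 0.93 744 (array([613.6, -24.1]), array([178. ,  37.9]), -83.5) [59.9 64.5 68.4]
side
glass_shelf 0.87 3154 (array([688.2, -16.6]), array([477.5, 115.5]), -83.7) [77.8 81.  83.9]
  plane (array([675.9, -17.9]), array([477.5,  90.8]), -83.7) 3091
case 0.81 1189 (array([592.1, -23.3]), array([182.4,  82.8]), -82.8) [11.1 61.9 67.7]
clip_amber_mid 0.37 74 (array([ 547.5, -307.2]), array([58.3, 26.1]), 77.0) [-0.9 13.5 20.8]
clip_white_mid 0.16 2234 (array([684.8, 362. ]), array([163.8,  97.9]), -52.9) [ 14.1 111.8 115.5]
case_grip 0.74 2206 (array([666.6, 392. ]), array([93., 92.]), -45.7) [ 17.7 111.8 115.5]
lid_front 0.85 621 (array([612.8, -21. ]), array([181.8,  39. ]), -83.2) [56.9 64.1 66.9]
t 2.4 tcp [ 228.9 -581.6  231.3] F [ 0.7 -0.4  0.2] w 85.8 xax [ 0.366 -0.931  0.   ] zax [ 0. -0. -1.] q [ 1.23  0.69 -0.19  1.57  0.16  0.9  -0.22]
[1. 0. 0. 0.]
```

View pics/top1.png

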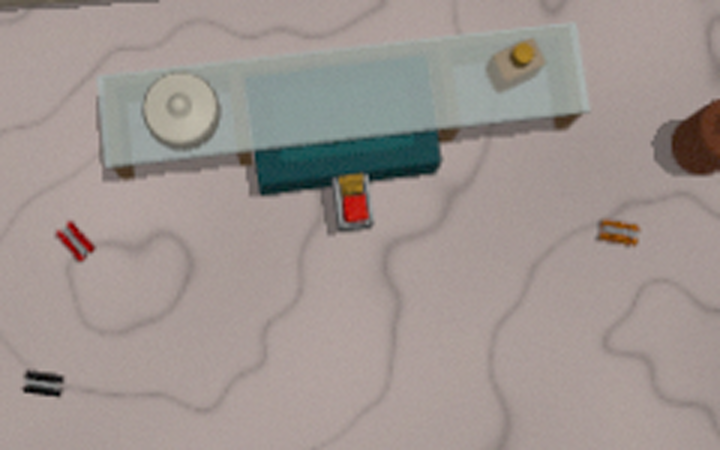

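```bash
python3 - <<'E'
from h import *
off([575,-30,150],yaw=-83.8)
E
```

```text
row [-2.5775 -3.4937  0.5422] [-0.000e+00 -1.000e-04  1.333e-01]
```

```bash
python3 -m crank '-.73 -1 0 0 0 .133 1;-.73 -1 0 0 0 .133 1;-.73 -1 0 0 0 .133 1;-.73 -1 0 0 0 .133 1;-.73 -1 0 0 0 .133 1'; python3 -c "
from h import *
st();off([575,-30,150],yaw=-83.8)"
```

```text
clock: 2.82
tcp_pos: [332.2, -419.1, 231.5]
ee_rot: [0.747, -0.665, -0.0, -0.002]
force: [0.2, 0.6, -0.3]
gripper_width: 85.3
t 2.82 tcp [ 332.2 -419.1  231.5] F [ 0.2  0.6 -0.3] w 85.3 xax [ 0.116 -0.993 -0.003] zax [ 0.002  0.003 -1.   ] q [ 0.89  0.57 -0.11  1.84  0.08  0.74 -0.72]
row [-2.3881 -1.9062  0.5551] [-0.0012  0.0015  0.0038]
```

```bash
python3 -m crank '-1 -.8 .1 0 0 0 1;-1 -.8 .1 0 0 0 1;-1 -.8 .1 0 0 0 1;-1 -.8 .1 0 0 0 1;-1 -.8 .1 0 0 0 1;-1 -.8 .1 0 0 0 1' >/dev/null;python3 -m crank '-1 -.8 .2 0 0 0 1;-1 -.8 .2 0 0 0 1;-1 -.8 .2 0 0 0 1;-1 -.8 .2 0 0 0 1;-1 -.8 .2 0 0 0 1;-1 -.8 .2 0 0 0 1'; python3 -c "
from h import *
st();off([575,-30,150],yaw=-83.8)"
```

```text
clock: 3.82
tcp_pos: [538.1, -92.7, 185.6]
ee_rot: [0.748, -0.664, -0.001, -0.003]
force: [0.3, -0.3, -0.1]
gripper_width: 85.0
t 3.82 tcp [538.1 -92.7 185.6] F [ 0.3 -0.3 -0.1] w 85.0 xax [ 0.119 -0.993 -0.005] zax [ 0.003  0.005 -1.   ] q [ 0.12  0.65 -0.04  1.86  0.04  0.63 -1.4 ]
row [-0.3843 -0.2932  0.2404] [-0.0018  0.0023  0.0056]
```

```bash
python3 -m crank '-.38 -.29 .2 0 0 .005 1;-.38 -.29 .2 0 0 .005 1;-.38 -.29 .2 0 0 .005 1;-.38 -.29 .2 0 0 .005 1' >/dev/null; python3 - <<'E'
from h import *
st();off([573,-30.2,20],yaw=-83.8)
p=r.read_camera("top");save(p,"top2.png",(220,140,380,280),4)
E
```

```text
t 4.15 tcp [571.7 -37.1 155.5] F [-0.7 -1.1 -0.3] w 85.2 xax [ 0.103 -0.995 -0.001] zax [-0.001  0.001 -1.   ] q [-0.    0.72 -0.02  1.8   0.02  0.62 -1.5 ]
row [-0.0439 -0.0141  0.903 ] [ 0.0004  0.0005 -0.0026]
```

View pics/top2.png

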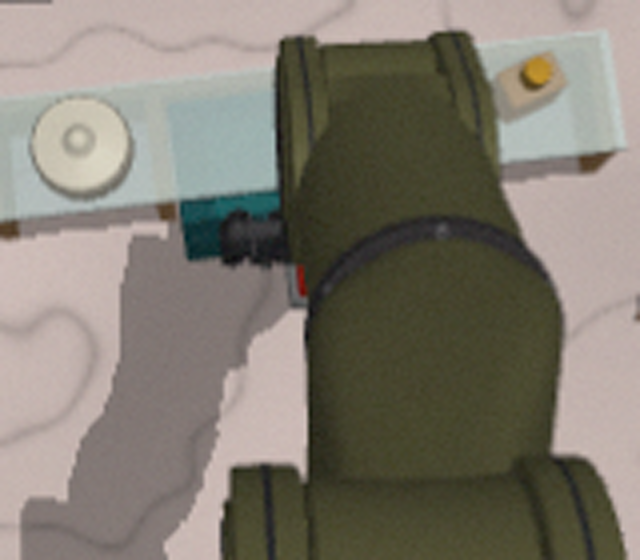

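```bash
python3 - <<'E'
from h import *
st()
p=r.read_camera("side");save(p,"side2.png",(180,60,400,300),2.5)
off([573,-30.2,20],yaw=-83.8)
E
```

```text
t 4.2 tcp [571.1 -39.5 156. ] F [ 0.5 -1.1 -0.5] w 85.2 xax [ 0.1   -0.995  0.001] zax [-0.001 -0.001 -1.   ] q [-0.    0.72 -0.02  1.8   0.02  0.62 -1.5 ]
row [-0.0697 -0.0212  0.909 ] [ 0.0004 -0.0006 -0.0053]
```

View pics/side2.png

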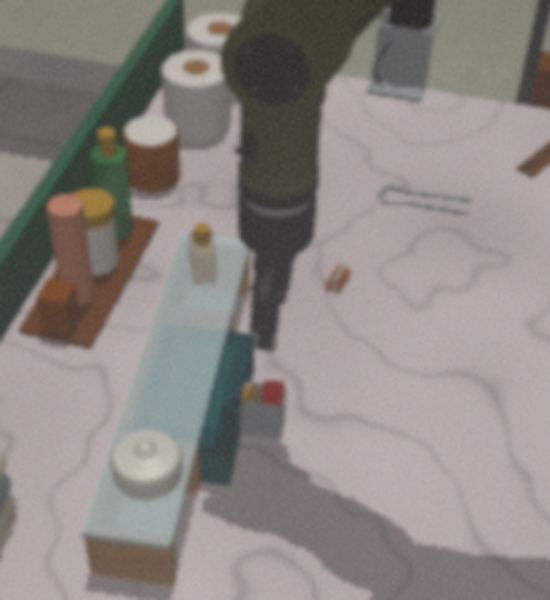

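```bash
python3 -m crank '-.06 -.02 .2 0 0 -.004 1;-.06 -.02 .2 0 0 -.004 1;-.06 -.02 .2 0 0 -.004 1' ; python3 - <<'E'
from h import *
st();off([573,-30.2,20],yaw=-83.8)
E
```

```text
clock: 4.5
tcp_pos: [571.9, -31.1, 125.9]
ee_rot: [0.743, -0.669, -0.001, 0.001]
force: [0.0, 0.4, -0.1]
gripper_width: 85.3
t 4.5 tcp [571.9 -31.1 125.9] F [ 0.   0.4 -0.1] w 85.3 xax [ 0.105 -0.994  0.   ] zax [-0.003 -0.001 -1.   ] q [-0.02  0.77 -0.02  1.82  0.03  0.56 -1.52]
row [-0.0058 -0.01    0.706 ] [ 0.0017 -0.0001 -0.0013]
```

```bash
python3 -m crank '0 -.01 .2 0 0 0 1;0 -.01 .4 0 0 0 1;0 -.01 .6 0 0 0 1;0 -.01 .7 0 0 0 1;0 -.01 .7 0 0 0 1' ; python3 -m crank '0 0 0 0 0 0 0;0 0 0 0 0 0 -.2;0 0 0 0 0 0 -.5;0 0 0 0 0 0 -1;0 0 0 0 0 0 -1;0 0 0 0 0 0 -1;0 0 0 0 0 0 -1;0 0 0 0 0 0 -1;0 0 0 0 0 0 -1'; python3 - <<'E'
from h import *
st()
E
```

```text
clock: 4.92
tcp_pos: [573.0, -31.2, 19.6]
ee_rot: [0.743, -0.669, -0.001, 0.002]
force: [0.1, -0.3, 0.1]
gripper_width: 85.4
clock: 5.67
tcp_pos: [575.9, -29.5, 23.1]
ee_rot: [0.744, -0.668, 0.001, -0.001]
force: [-1.4, 1.1, 7.4]
gripper_width: 33.6
t 5.67 tcp [575.9 -29.5  23.1] F [-1.4  1.1  7.4] w 33.6 xax [ 0.107 -0.994  0.   ] zax [ 0.002  0.    -1.   ] q [-0.02  0.94 -0.01  1.85  0.03  0.35 -1.52]
```

```bash
python3 -m crank '0 .05 0 0 0 0 -1;0 .1 0 0 0 0 -1;0 .17 0 0 0 0 -1;0 .24 0 0 0 0 -1;0 .32 0 0 0 0 -1;0 .4 0 0 0 0 -1'; python3 -m crank '0 .1 0 0 0 0 -1;0 .2 0 0 0 0 -1;0 .3 0 0 0 0 -1;0 .38 0 0 0 0 -1;0 .43 0 0 0 0 -1;0 .43 0 0 0 0 -1;0 .43 0 0 0 0 -1' ; python3 - <<'E'
from h import *
st()
p=r.read_camera("side");save(p,"side3.png",(180,60,400,300),2.5)
p=r.read_camera("top");save(p,"top3.png",(200,140,400,280),4)
E
```

```text
clock: 6.17
tcp_pos: [518.7, -35.9, 22.8]
ee_rot: [0.744, -0.668, 0.003, -0.003]
force: [5.4, 0.4, 4.8]
gripper_width: 33.1
clock: 6.75
tcp_pos: [449.2, -43.6, 23.0]
ee_rot: [0.744, -0.669, -0.002, 0.002]
force: [-2.8, 0.1, 10.6]
gripper_width: 33.4
t 6.75 tcp [449.2 -43.6  23. ] F [-2.8  0.1 10.6] w 33.4 xax [ 0.106 -0.994 -0.   ] zax [-0.006 -0.    -1.   ] q [-0.    0.89 -0.01  2.21  0.17  0.04 -1.65]
```

View pics/side3.png

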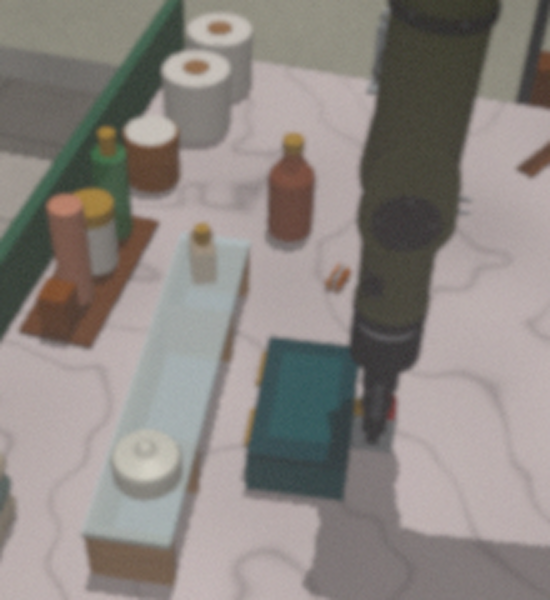

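View pics/top3.png

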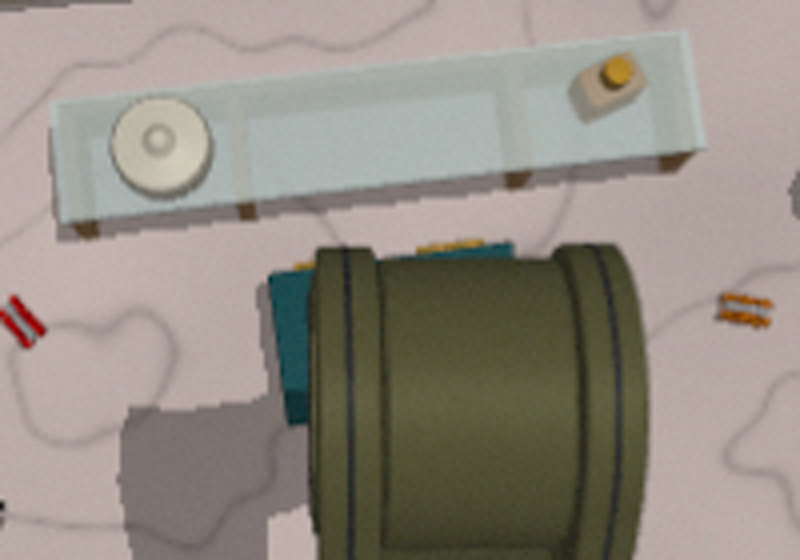

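```bash
python3 -m crank '0 -.04 0 0 0 0 -1;0 -.08 0 0 0 0 -1;0 -.08 0 0 0 0 -1;0 -.08 0 0 0 0 -1' >/dev/null; python3 -m crank '0 0 0 0 0 0 -.5;0 0 0 0 0 0 0;0 0 0 0 0 0 .5;0 0 0 0 0 0 1;0 0 0 0 0 0 1;0 0 0 0 0 0 1;0 0 0 0 0 0 1'; python3 -m crank '0 0 -.2 0 0 0 1;0 0 -.4 0 0 0 1;0 0 -.6 0 0 0 1;0 0 -.8 0 0 0 1;0 0 -.8 0 0 0 1;0 0 -.8 0 0 0 1'; python3 - <<'E'
from h import *
st()
p=r.read_camera("side");save(p,"side4.png",(180,60,400,300),2.5)
for t in["case_mid","case_grip","catch_top","lid_front","lid_hinge"]:
    print(t,[(q["conf"],q["location"]) for q in r.pinpoint(p,t)][:2])
for t in["case","lid_front"]:
    for m in r.cut_out(p,t)[:1]:
        P=pts(p,m["mask"]);Q=P[(P[:,2]>57)&(P[:,2]<80)];print(t,rect(Q),len(Q))
E
```

```text
clock: 7.77
tcp_pos: [464.2, -41.8, 22.1]
ee_rot: [0.744, -0.668, -0.001, 0.001]
force: [0.1, -0.1, -0.0]
gripper_width: 85.7
clock: 8.27
tcp_pos: [465.5, -42.0, 143.5]
ee_rot: [0.744, -0.668, 0.001, -0.001]
force: [-0.0, -0.6, -0.7]
gripper_width: 85.5
t 8.27 tcp [465.5 -42.  143.5] F [-0.  -0.6 -0.7] w 85.5 xax [ 0.106 -0.994  0.   ] zax [ 0.002  0.    -1.   ] q [ 0.05  0.64 -0.09  2.12  0.15  0.38 -1.62]
case_mid [(0.59, [541.3, -36.3, 31.9])]
case_grip [(0.71, [457.8, -43.9, 30.1])]
catch_top [(0.22, [694.7, -183.1, 82.1])]
lid_front [(0.63, [488.0, -39.7, 62.4])]
lid_hinge [(0.72, [592.4, -29.9, 56.0])]
case (array([518.2, -32.2]), array([182.2, 157.8]), -83.8) 2015
lid_front (array([536.7, -30.5]), array([182.4, 117. ]), -83.2) 1918
```

View pics/side4.png

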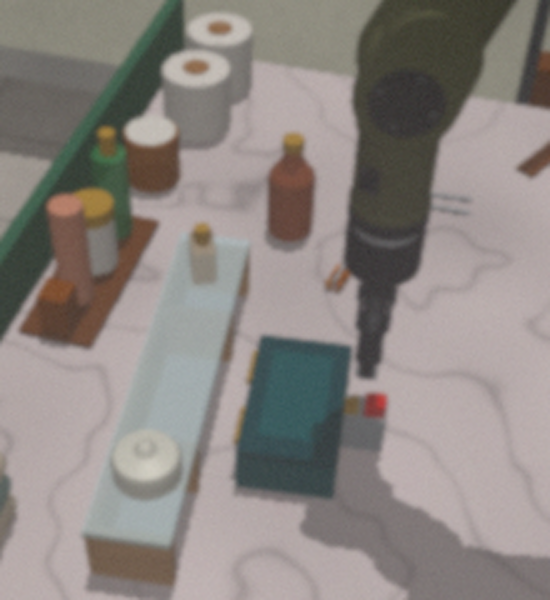

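```bash
python3 -m crank '-.2 0 0 0 0 .06 1;-.4 0 0 0 0 .12 1;-.6 0 0 0 0 .18 1;-.8 0 0 0 0 .24 1;-1 0 0 0 0 .3 1;-1 0 0 0 0 .36 .5;-1 0 0 0 0 .42 0;-1 0 0 0 0 .48 -.2;-1 0 0 0 0 .54 -.2;-1 0 0 0 0 .6 -.2;-1 0 0 0 0 .66 -.2;-1 0 0 0 0 .72 -.2'; python3 - <<'E'
from h import *
st()
p=r.read_camera("top");save(p,"top5.png",(200,140,400,280),4)
for t in["case_mid","case_grip","catch_top","lid_front","lid_hinge"]:
    print(t,[(q["conf"],q["location"]) for q in r.pinpoint(p,t)][:2])
for t in["case","lid_front"]:
    for m in r.cut_out(p,t)[:1]:
        P=pts(p,m["mask"]);Q=P[(P[:,2]>57)&(P[:,2]<80)];print(t,rect(Q),len(Q))
h=cv2.cvtColor(p["img"],cv2.COLOR_RGB2HSV)
m=(((h[...,0]<8)|(h[...,0]>172))&(h[...,1]>190)&(h[...,2]>120)); m[:, :260]=0;m[:,380:]=0
P=pts(p,m);print(len(P),P.mean(0),P.min(0),P.max(0))
E
```

```text
clock: 9.67
tcp_pos: [448.3, 107.3, 142.0]
ee_rot: [-0.116, 0.993, 0.0, -0.001]
force: [-0.5, 1.1, -0.6]
gripper_width: 34.2
t 9.67 tcp [448.3 107.3 142. ] F [-0.5  1.1 -0.6] w 34.2 xax [-0.973 -0.23   0.002] zax [-0.002  0.    -1.   ] q [-0.56  0.68  0.37  2.15 -0.59  0.41 -2.62]
case_mid [(0.75, [539.9, -32.0, 33.4])]
case_grip [(0.88, [460.3, -43.9, 32.0]), (0.59, [651.9, 134.9, 81.4])]
catch_top [(0.6, [450.6, -48.5, 66.8]), (0.21, [543.3, 248.9, 8.1])]
lid_front [(0.93, [486.3, -34.7, 66.3])]
lid_hinge [(0.84, [592.7, -25.8, 55.9])]
case (array([518.2, -35.2]), array([180.7, 156.8]), -83.7) 2479
lid_front (array([536.4, -33.5]), array([180.4, 114. ]), -82.9) 2353
52 [450.55672666 -42.76859502  73.35244012] [439.92091555 -52.52705925  68.53041448] [459.76776755 -32.62772615  77.0810504 ]
```

View pics/top5.png

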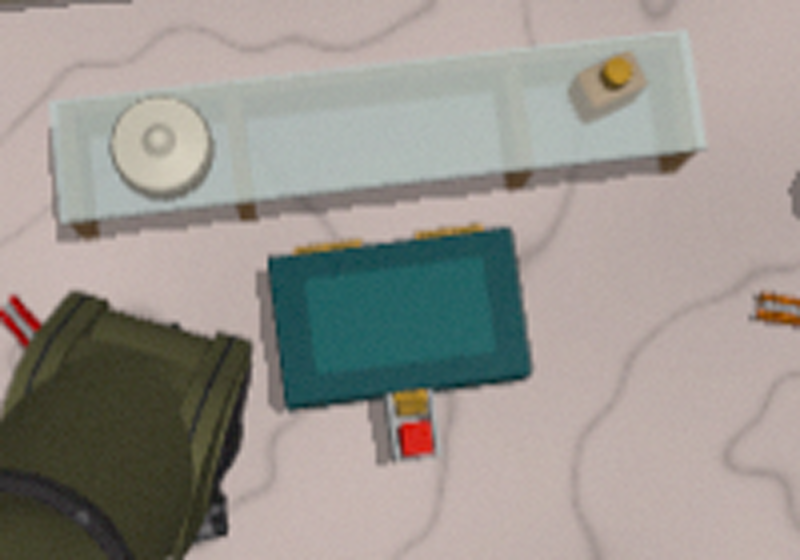

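```bash
python3 -m crank '0 0 0 0 0 -.06 -.2;0 0 0 0 0 -.12 -.2;0 0 0 0 0 -.18 -.2;0 0 0 0 0 -.24 -.2;0 0 0 0 0 -.3 -.2;0 0 0 0 0 -.36 -.2;0 0 0 0 0 -.42 -.2;0 0 0 0 0 -.48 -.2;0 0 0 0 0 -.54 -.2;0 0 0 0 0 -.6 -.2;0 0 0 0 0 -.66 -.2;0 0 0 0 0 -.72 -.2'; python3 - <<'E'
from h import *
st();off([473.5,-40.3,100],yaw=6.2)
E
```

```text
clock: 11.07
tcp_pos: [448.6, 107.1, 142.4]
ee_rot: [0.746, -0.666, -0.001, 0.0]
force: [-0.6, -0.6, -0.4]
gripper_width: 33.8
t 11.07 tcp [448.6 107.1 142.4] F [-0.6 -0.6 -0.4] w 33.8 xax [ 0.113 -0.994 -0.001] zax [-0.002  0.    -1.   ] q [-0.34  0.64  0.01  2.14 -0.02  0.36 -1.77]
row [ 0.9954 -0.0538  0.2817] [ 3.000e-04  8.000e-04 -7.828e-01]
```

```bash
python3 -m crank '.1 0 0 0 0 -.06 -.2;.2 0 0 0 0 -.12 -.2;.3 0 0 0 0 -.18 -.2;.4 0 0 0 0 -.24 -.2;.5 -.02 0 0 0 -.3 -.2;.6 -.03 0 0 0 -.36 -.2;.7 -.05 0 0 0 -.42 -.2;.8 -.05 0 0 0 -.48 -.2;.9 -.05 0 0 0 -.54 -.2;.995 -.05 0 0 0 -.6 -.2;.995 -.05 0 0 0 -.66 -.2;.995 -.05 0 0 0 -.72 -.2'; python3 -m crank '0 0 0 0 0 -.06 -.2;0 0 0 0 0 -.06 -.2;0 0 0 0 0 -.06 -.2'; python3 - <<'E'
from h import *
st();off([473.5,-40.3,82],yaw=6.2)
E
```

```text
clock: 12.07
tcp_pos: [472.0, -42.0, 142.3]
ee_rot: [1.0, -0.01, -0.001, 0.0]
force: [-0.0, 0.7, -0.4]
gripper_width: 34.0
clock: 12.32
tcp_pos: [471.9, -40.6, 142.2]
ee_rot: [0.999, 0.046, -0.001, -0.0]
force: [0.7, 1.1, -0.0]
gripper_width: 34.1
t 12.32 tcp [471.9 -40.6 142.2] F [ 0.7  1.1 -0. ] w 34.1 xax [ 0.996  0.093 -0.002] zax [-0.002  0.001 -1.   ] q [ 0.27  0.68 -0.46  2.09  0.61  0.51 -0.54]
row [ 0.0117 -0.0007  0.4014] [-0.0004  0.0008 -0.0078]
```

```bash
python3 -m crank '.012 0 .15 0 0 -.008 -.2;.012 0 .3 0 0 -.008 -.2;.012 0 .4 0 0 -.008 -.2;.012 0 .4 0 0 -.008 -.2;.012 0 .4 0 0 -.008 -.2'; python3 - <<'E'
from h import *
st()
p=r.read_camera("side");save(p,"side6.png",(240,160,360,280),5)
p=r.read_camera("top");save(p,"top6.png",(240,160,360,280),5)
E
```

```text
clock: 12.73
tcp_pos: [473.1, -40.0, 81.9]
ee_rot: [0.998, 0.055, -0.002, 0.0]
force: [0.3, -0.7, 0.5]
gripper_width: 34.0
t 12.73 tcp [473.1 -40.   81.9] F [ 0.3 -0.7  0.5] w 34.0 xax [ 0.994  0.111 -0.003] zax [-0.003 -0.    -1.   ] q [ 0.19  0.78 -0.33  2.12  0.72  0.35 -0.63]
```

View pics/side6.png

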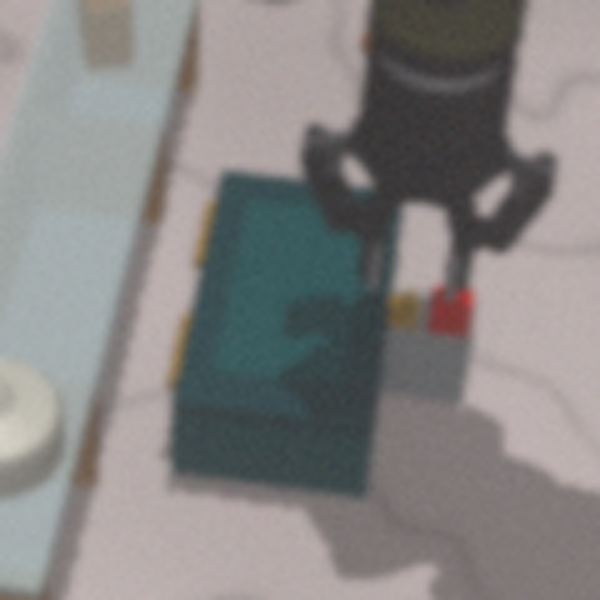

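View pics/top6.png

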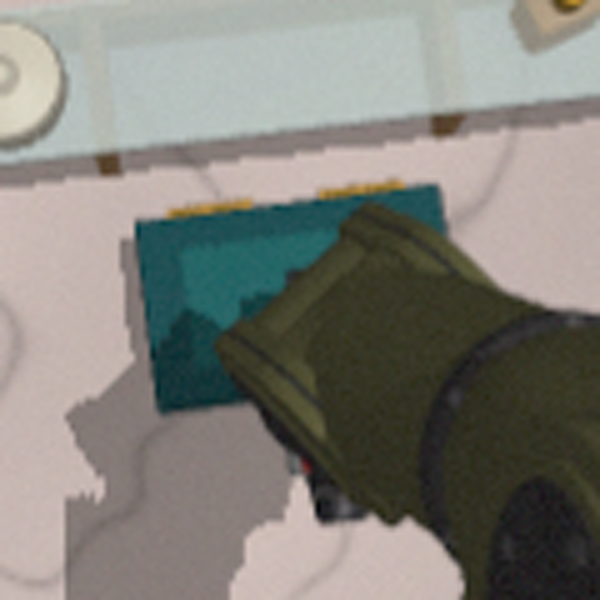

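```bash
python3 -m crank '0 0 .02 0 0 0 -.2;0 0 .04 0 0 0 -.2;0 0 .04 0 0 0 -.2'; python3 -m crank '0 0 .02 0 0 0 -.2;0 0 .02 0 0 0 -.2'|grep -E "tcp|force";python3 -m crank '0 0 .013 0 0 0 -.2;0 0 .013 0 0 0 -.2'|grep -E "tcp|force"
```

```text
clock: 13.08
tcp_pos: [473.6, -40.2, 76.2]
ee_rot: [0.998, 0.056, -0.001, -0.0]
force: [-0.7, 0.1, -0.0]
gripper_width: 34.2
tcp_pos: [473.4, -40.2, 72.9]
force: [-0.2, -0.0, 0.0]
tcp_pos: [473.5, -40.2, 71.1]
force: [0.6, 0.1, 2.6]
```

```bash
python3 -m crank '0 0 .012 0 0 0 -.2;0 0 .024 0 0 0 -.2;0 0 .024 0 0 0 -.2'|grep -E "tcp|force";python3 - <<'E'
from h import *
p=r.read_camera("side");save(p,"side7.png",(240,160,360,280),5)
E
```

```text
tcp_pos: [473.5, -40.2, 67.6]
force: [-0.6, 0.2, 6.3]
```

View pics/side7.png

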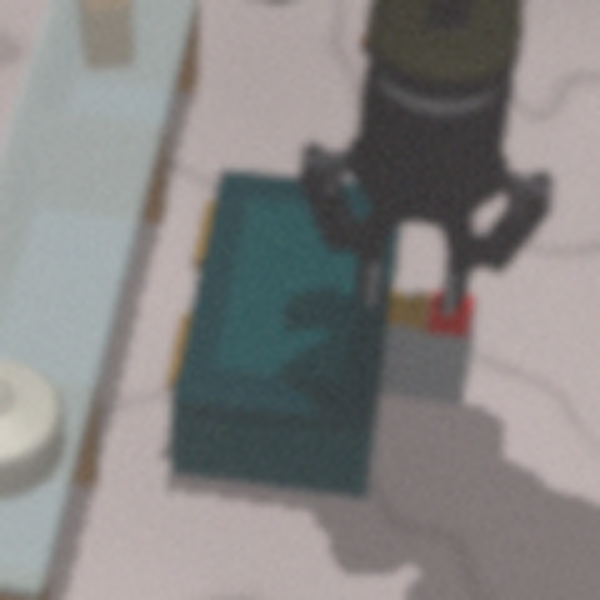

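```bash
python3 -m crank '0 0 -.014 0 0 0 -.2;.005 0 -.027 0 0 0 -.2;.02 0 -.07 0 0 0 -.2;.039 0 -.114 0 0 0 -.2;.07 0 -.175 0 0 0 -.2;.103 0 -.235 0 0 0 -.2;.103 0 -.235 0 0 0 -.2'|grep -E "tcp|force";python3 - <<'E'
from h import *
st()
p=r.read_camera("side");save(p,"side8.png",(240,160,360,280),5)
E
```

```text
tcp_pos: [491.0, -38.0, 103.9]
force: [0.4, 0.1, 0.3]
t 14.3 tcp [491.  -38.  103.9] F [0.4 0.1 0.3] w 34.3 xax [0.994 0.111 0.002] zax [ 0.002  0.001 -1.   ] q [ 0.23  0.76 -0.4   2.06  0.67  0.44 -0.58]
```

View pics/side8.png

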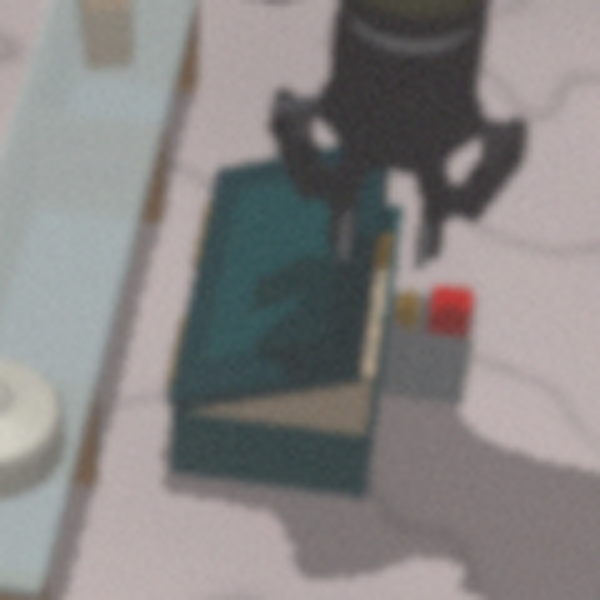

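```bash
python3 -m crank '.04 0 -.053 0 0 0 -.2;.085 0 -.103 0 0 0 -.2;.135 0 -.147 0 0 0 -.2;.188 0 -.186 0 0 0 -.2;.243 0 -.22 0 0 0 -.2;.299 0 -.25 0 0 0 -.2;.36 0 -.27 0 0 0 -.2;.422 0 -.285 0 0 0 -.2;.485 0 -.288 0 0 0 -.2;.548 0 -.286 0 0 0 -.2;.548 0 -.286 0 0 0 -.2'|grep -E "tcp|force";python3 - <<'E'
from h import *
st()
p=r.read_camera("side");save(p,"side9.png",(240,130,360,250),5)
E
```

```text
tcp_pos: [572.2, -29.0, 144.7]
force: [1.0, -0.1, 0.7]
t 15.27 tcp [572.2 -29.  144.7] F [ 1.  -0.1  0.7] w 34.2 xax [ 0.994  0.112 -0.   ] zax [-0.     0.001 -1.   ] q [ 0.27  0.78 -0.51  1.8   0.55  0.71 -0.44]
```

View pics/side9.png

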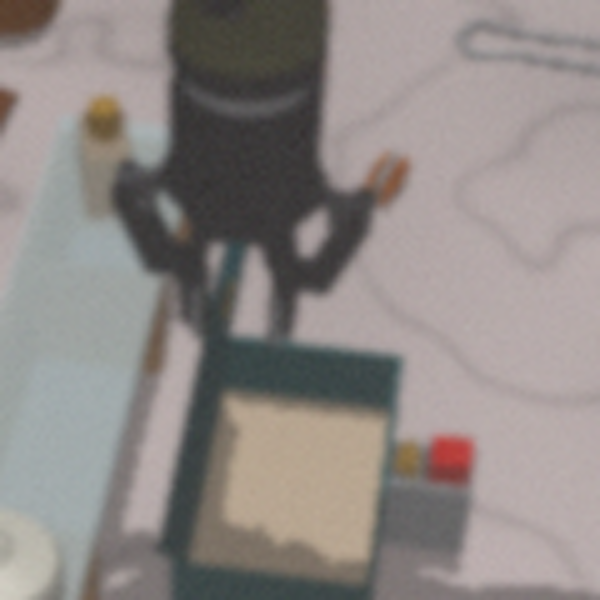

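```bash
python3 -m crank '.05 0 .005 0 0 0 -.2;.1 0 .01 0 0 0 -.2;.13 0 .01 0 0 0 -.2;.15 0 .01 0 0 0 -.2;.16 0 .01 0 0 0 -.2;.16 0 .01 0 0 0 -.2'|grep -E "tcp|force";python3 -m crank '0 0 -.1 0 0 0 -.2;0 0 -.25 0 0 0 -.2;0 0 -.4 0 0 0 -.2;0 0 -.5 0 0 0 -.2;0 0 -.5 0 0 0 -.2'|grep -E "tcp|force";python3 - <<'E'
from h import *
st()
p=r.read_camera("side");save(p,"side10.png",(180,60,400,300),2.5)
Z=[]
for n in("top","side"):
  if n=="top":p=r.read_camera("top")
  save(p,n+"10.png",(180,60,400,300) if n=="side" else (160,140,420,290),2.5)
  for t in["clip_red_mid","clip_black_mid","clip_amber_mid","clip_white_mid","lid_front","lid_hinge","case_mid"]:
    print(n,t,[(q["conf"],q["location"]) for q in r.pinpoint(p,t)][:2])
E
```

```text
tcp_pos: [594.6, -26.5, 143.8]
force: [-0.1, -0.5, 0.1]
tcp_pos: [596.4, -26.1, 222.3]
force: [1.1, 0.2, 0.6]
t 16.23 tcp [596.4 -26.1 222.3] F [1.1 0.2 0.6] w 34.3 xax [0.994 0.112 0.004] zax [ 0.004  0.001 -1.   ] q [ 0.29  0.71 -0.58  1.66  0.46  0.91 -0.35]
top clip_red_mid [(0.65, [540.5, 251.0, 10.1])]
top clip_black_mid [(0.45, [398.9, 280.1, 10.0])]
top clip_amber_mid []
top clip_white_mid []
top lid_front [(0.86, [610.0, -22.7, 167.1])]
top lid_hinge [(0.7, [592.7, -28.7, 57.0])]
top case_mid [(0.63, [540.0, -33.2, 33.6])]
side clip_red_mid [(0.65, [540.5, 251.0, 10.1])]
side clip_black_mid [(0.45, [398.9, 280.1, 10.0])]
side clip_amber_mid []
side clip_white_mid []
side lid_front [(0.86, [610.0, -22.7, 167.1])]
side lid_hinge [(0.7, [592.7, -28.7, 57.0])]
side case_mid [(0.63, [540.0, -33.2, 33.6])]
```

View pics/side10.png

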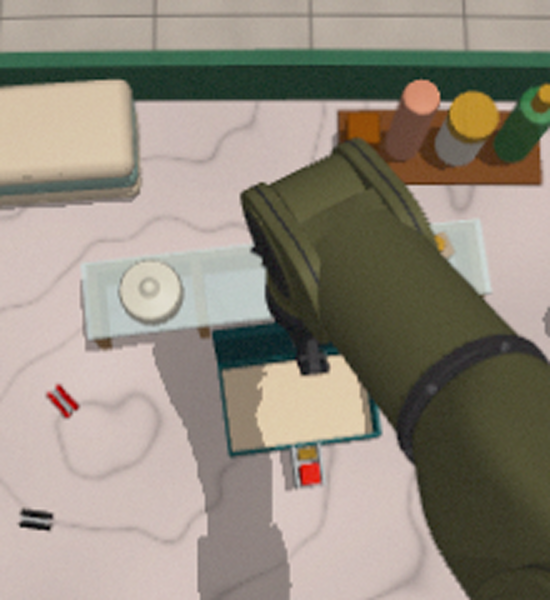

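View pics/top10.png

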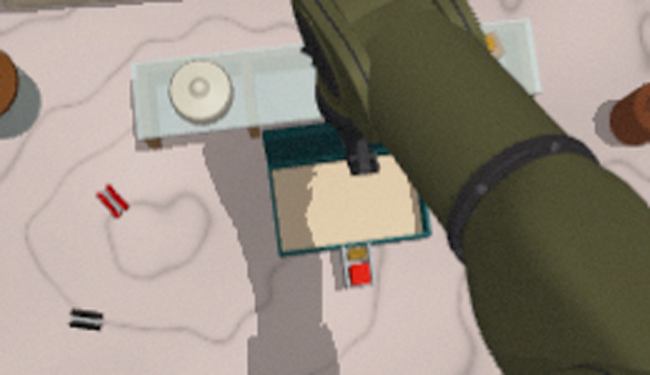

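```bash
cat >> h.py <<'E'
def clip(p,name,near=None):
    for q in r.pinpoint(p,name)[:2]: print(name,q["conf"],np.round(q["location"],1))
    for m in r.cut_out(p,name)[:2]:
        P=pts(p,m["mask"])
        # project mask pixels onto the plane z=16 instead of noisy depth
        v,u=np.nonzero(m["mask"]); D0=unproj(p,u,v,np.full(len(u),500.));C=-p["R"].T@p["t"]
        k=(16-C[2])/(D0[:,2]-C[2]);G=C+(D0-C)*k[:,None]
        c=np.cov(G[:,:2].T);w,V=np.linalg.eigh(c);a=np.degrees(np.arctan2(V[1,1],V[0,1]))
        print("  mask",m["conf"],len(u),"mean",G[:,:2].mean(0).round(1),"rect",rect(G),"pca long",round((a+90)%180-90,1),np.sqrt(w).round(1),"z",np.percentile(P[:,2],[5,95]).round() if len(P) else None)
E
python3 - <<'E'
from h import *
p=r.read_camera("top")
for c in("clip_red_mid","clip_black_mid"): clip(p,c)
cv2.imwrite("pics/c1.png",cv2.resize(p["img"][200:290,180:240,::-1],None,fx=6,fy=6,interpolation=cv2.INTER_CUBIC))
E
```

```text
clip_red_mid 0.72 [538.1 -37.4   3.6]
clip_red_mid 0.66 [540.4 251.8   7.5]
  mask 0.61 53 mean [453.  -46.4] rect (array([453.2, -46.2]), array([21. , 17.9]), 89.5) pca long 81.1 [5.8 6.7] z [69. 76.]
  mask 0.46 48 mean [542.6 250.8] rect (array([542.1, 250.6]), array([28.2, 14.8]), 45.3) pca long 43.6 [4.5 7.8] z [11. 21.]
clip_black_mid 0.62 [398.4 277.3  11.8]
  mask 0.62 48 mean [401.5 279.6] rect (array([401.7, 279.8]), array([26.3, 15.7]), 76.1) pca long 75.8 [4.6 7.6] z [ 4. 22.]
```

View pics/c1.png

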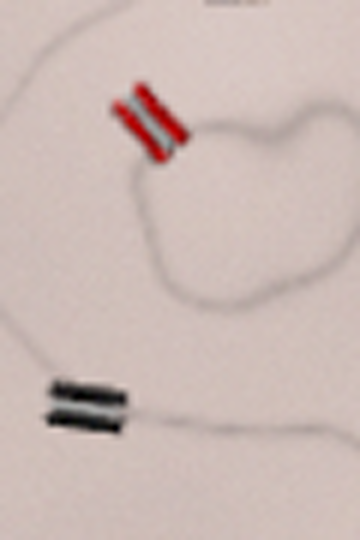

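```bash
python3 - <<'E'
from h import *
off([541.5,251,150],yaw=-48)
E
```

```text
row [-0.1444 -1.8783  0.461 ] [3.000e-04 1.000e-03 4.749e-01]
```

```bash
python3 -m crank '-.05 -.2 0 0 0 .06 0;-.1 -.45 0 0 0 .12 .2;-.14 -.7 0 0 0 .18 .4;-.14 -.95 0 0 0 .24 .4;-.14 -1 0 0 0 .3 .4;-.14 -1 0 0 0 .36 .4;-.14 -1 0 0 0 .42 .4;-.14 -1 0 0 0 .475 .4'|grep -E "tcp|force"; python3 - <<'E'
from h import *
st();off([541.5,251,100],yaw=-48)
E
```

```text
tcp_pos: [556.9, 120.8, 219.2]
force: [-0.1, -0.5, -0.2]
t 17.95 tcp [556.9 120.8 219.2] F [-0.1 -0.5 -0.2] w 59.7 xax [ 0.666 -0.746 -0.001] zax [-0.002  0.    -1.   ] q [-0.12  0.64 -0.29  1.74  0.24  0.79 -1.37]
row [-0.715  -0.5018  0.7951] [ 0.0006  0.0007 -0.0024]
```

```bash
python3 -m crank '-.2 -.15 .2 0 0 0 .4;-.45 -.3 .4 0 0 0 .4;-.6 -.43 .6 0 0 0 .4;-.715 -.5 .79 0 0 0 .4;-.715 -.5 .79 0 0 0 .4;-.715 -.5 .79 0 0 0 .4'|grep -E "tcp|force"; python3 - <<'E'
from h import *
st();off([541.5,251,5],yaw=-48)
p=r.read_camera("side");save(p,"side11.png",(200,250,360,370),5)
E
```

```text
tcp_pos: [537.8, 253.1, 98.0]
force: [-0.2, -0.2, 0.4]
t 18.45 tcp [537.8 253.1  98. ] F [-0.2 -0.2  0.4] w 60.0 xax [ 0.673 -0.74  -0.005] zax [-0.007  0.    -1.   ] q [-0.39  0.84 -0.21  1.76  0.28  0.58 -1.61]
row [ 0.03   -0.0126  0.6196] [0.0027 0.0025 0.0027]
```

View pics/side11.png

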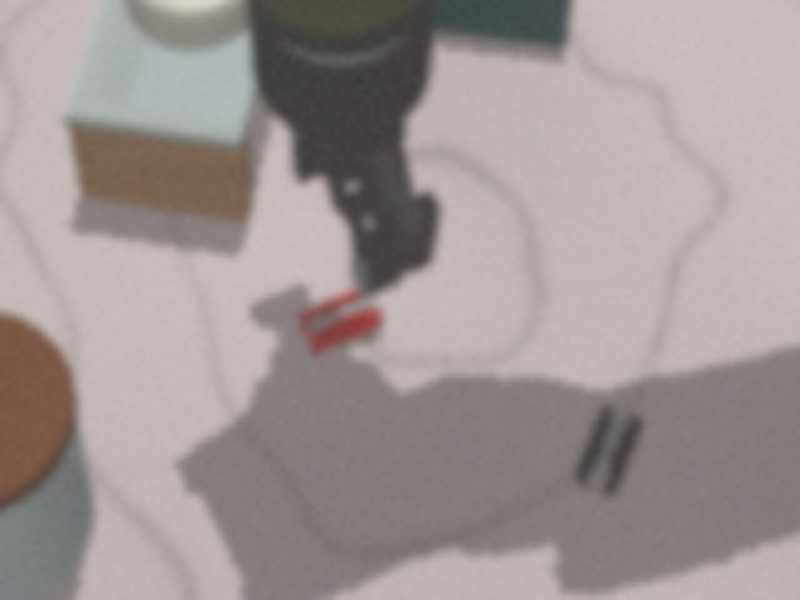

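```bash
python3 -m crank '.03 -.012 .2 0 0 0 .4;.03 -.012 .4 0 0 0 .4;.03 -.012 .55 0 0 0 .4;.03 -.012 .62 0 0 0 .4;.03 -.012 .62 0 0 0 .4;.03 -.012 .62 0 0 0 .4'|grep -E "tcp|force"; python3 -m crank '0 0 0 0 0 0 0;0 0 0 0 0 0 -.4;0 0 0 0 0 0 -.7;0 0 0 0 0 0 -1;0 0 0 0 0 0 -1;0 0 0 0 0 0 -1;0 0 0 0 0 0 -1;0 0 0 0 0 0 -1' |grep -E "tcp|force|grip"; python3 -m crank '0 0 -.2 0 0 0 -1;0 0 -.4 0 0 0 -1;0 0 -.6 0 0 0 -1;0 0 -.8 0 0 0 -1;0 0 -.95 0 0 0 -1;0 0 -.95 0 0 0 -1' |grep -E "tcp|force|grip"; python3 - <<'E'
from h import *
x=np.array([.9942,.1080]);y=np.array([-.108,.9942]);m=np.array([539.5,-33.3])
for a,b in((-20,50),(-20,0),(-20,-50)): print(m+a*x+b*y)
off([*(m-20*x+50*y),140],yaw=-83.8)
p=r.read_camera("side");save(p,"side12.png",(160,160,400,370),3)
E
```

```text
tcp_pos: [546.2, 247.0, 8.9]
force: [0.1, -0.5, 1.0]
tcp_pos: [545.9, 248.4, 9.3]
force: [-1.3, -0.8, 6.3]
gripper_width: 20.2
tcp_pos: [548.2, 249.6, 155.7]
force: [0.2, 0.5, 0.7]
gripper_width: 20.2
[514.216  14.25 ]
[519.616 -35.46 ]
[525.016 -85.17 ]
row [1.0152 1.2186 0.0956] [-0.0042  0.0009  0.3121]
```

View pics/side12.png

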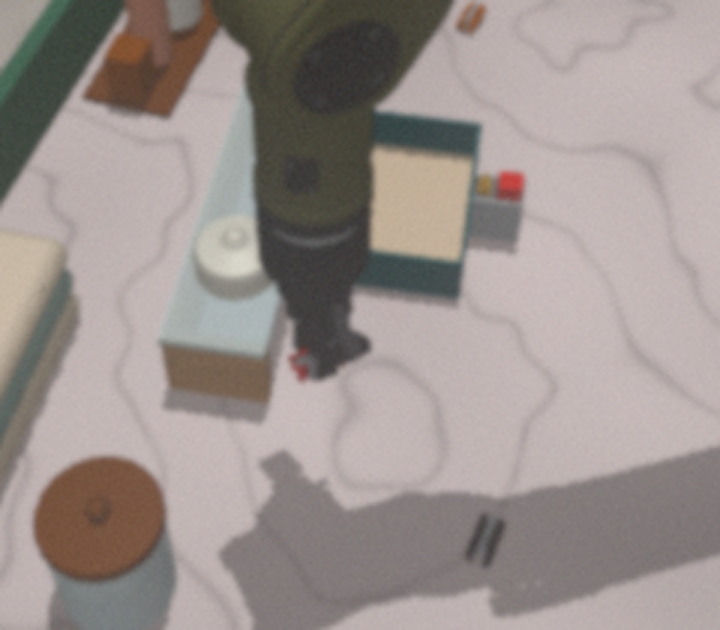

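```bash
python3 -m crank '.25 .25 0 0 0 .06 -1;.5 .5 0 0 0 .12 -1;.7 .75 0 0 0 .18 -1;.9 1 0 0 0 .24 -1;1 1 0 0 0 .3 -1;1 1 0 0 0 .312 -1;1 1 0 0 0 .312 -1'|grep -E "tcp|force"; python3 - <<'E'
from h import *
st();off([514.2,14.2,30],yaw=-83.8)
p=r.read_camera("top");save(p,"top13.png",(200,140,400,290),4)
E
```

```text
tcp_pos: [533.5, 31.4, 149.4]
force: [-0.3, 0.3, 0.4]
t 20.8 tcp [533.5  31.4 149.4] F [-0.3  0.3  0.4] w 20.3 xax [ 0.101 -0.995  0.003] zax [-0.004 -0.003 -1.   ] q [-0.09  0.69 -0.1   1.92  0.13  0.54 -1.74]
row [0.0991 0.1361 0.7966] [ 0.0021 -0.0013 -0.0034]
```

View pics/top13.png

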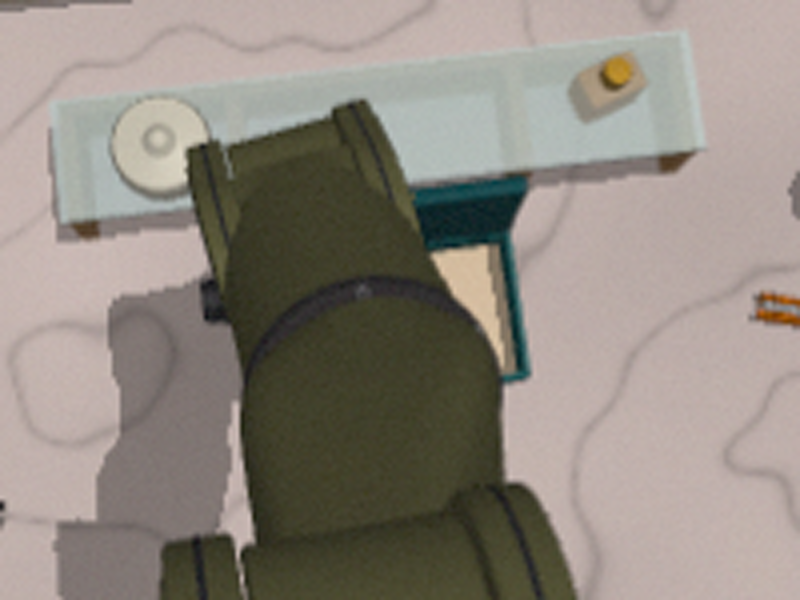

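```bash
python3 -m crank '.09 .13 .1 0 0 0 -1;.09 .13 .3 0 0 0 -1;.09 .13 .5 0 0 0 -1;.09 .13 .7 0 0 0 -1;.09 .13 .8 0 0 0 -1;.09 .13 .8 0 0 0 -1'|grep -E "tcp|force"; python3 -m crank '0 0 0 0 0 0 -.4;0 0 0 0 0 0 -.1;0 0 0 0 0 0 -.1;0 0 0 0 0 0 -.1' |grep -E "tcp|force|grip"; python3 -m crank '0 0 -.15 0 0 0 -.1;0 0 -.4 0 0 0 -.1;0 0 -.65 0 0 0 -.1;0 0 -.9 0 0 0 -.1;0 0 -.9 0 0 0 -.1' |grep -E "tcp|force|grip"; python3 - <<'E'
from h import *
p=r.read_camera("side");save(p,"side14.png",(160,160,400,370),3)
off([400.5,279,100],yaw=-8.5)
E
```

```text
tcp_pos: [513.5, 23.5, 26.8]
force: [-0.3, -0.8, 0.7]
tcp_pos: [516.8, 21.0, 31.4]
force: [0.3, -0.9, 0.8]
gripper_width: 38.1
tcp_pos: [520.6, 21.2, 172.4]
force: [0.9, 0.5, -0.0]
gripper_width: 38.4
row [-1.795   0.6037  0.4617] [-0.0037 -0.0023 -0.6568]
```

View pics/side14.png

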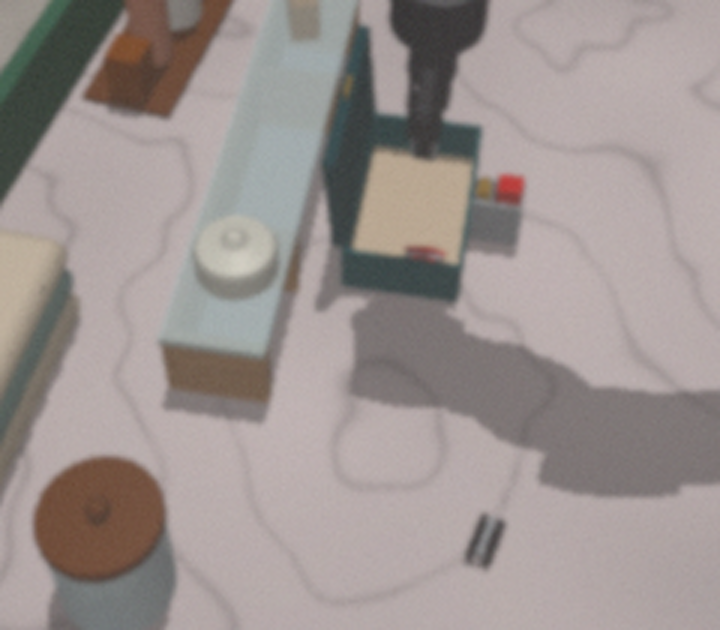

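```bash
python3 -m crank '-.2 0 0 0 0 -.06 .4;-.4 .1 0 0 0 -.12 .4;-.6 .2 0 0 0 -.18 .4;-.8 .3 0 0 0 -.24 .4;-1 .4 0 0 0 -.3 .4;-1 .5 0 0 0 -.36 .4;-1 .6 0 0 0 -.42 .4;-1 .6 0 0 0 -.48 .4;-1 .6 0 0 0 -.54 .4;-1 .6 0 0 0 -.6 .4;-1 .6 0 0 0 -.656 .4'|grep -E "tcp|force"; python3 - <<'E'
from h import *
st();off([400.5,279,80],yaw=-8.5)
E
```

```text
tcp_pos: [409.9, 159.9, 165.3]
force: [-0.2, 0.2, 0.3]
t 23.07 tcp [409.9 159.9 165.3] F [-0.2  0.2  0.3] w 59.7 xax [ 0.99  -0.143 -0.002] zax [-0.002  0.    -1.   ] q [-0.2   0.6  -0.42  2.16  0.53  0.48 -1.18]
row [-0.1745 -0.7773  0.5692] [0.0002 0.0012 0.0024]
```

```bash
python3 -m crank '-.04 -.2 .1 0 0 0 .4;-.08 -.4 .2 0 0 0 .4;-.12 -.6 .4 0 0 0 .4;-.17 -.777 .56 0 0 0 .4;-.17 -.777 .56 0 0 0 .4;-.17 -.777 .56 0 0 0 .4;-.17 -.777 .56 0 0 0 .4'|grep -E "tcp|force"; python3 - <<'E'
from h import *
st()
p=r.read_camera("side");save(p,"side15.png",(240,250,400,370),5)
clip(p,"clip_black_mid")
off([400.5,279,5],yaw=-8.5)
E
```

```text
tcp_pos: [401.9, 278.1, 81.3]
force: [-0.8, -0.2, 0.6]
t 23.65 tcp [401.9 278.1  81.3] F [-0.8 -0.2  0.6] w 59.8 xax [ 0.989 -0.149 -0.003] zax [-0.003 -0.002 -1.   ] q [-0.53  0.79 -0.27  2.08  0.59  0.35 -1.44]
clip_black_mid 0.5 [402.4 280.5  13.3]
  mask 0.53 140 mean [399.5 285.5] rect (array([399.9, 284.8]), array([39. , 22.7]), 84.8) pca long 83.7 [ 6.3 10.8] z [-0. 20.]
  mask 0.5 739 mean [553.3 491.3] rect (array([558.8, 486.2]), array([87.7, 55. ]), 16.1) pca long 3.1 [13.  22.9] z [ 87. 187.]
row [-0.018  -0.0074  0.5144] [ 0.0002  0.0006 -0.0019]
```

View pics/side15.png

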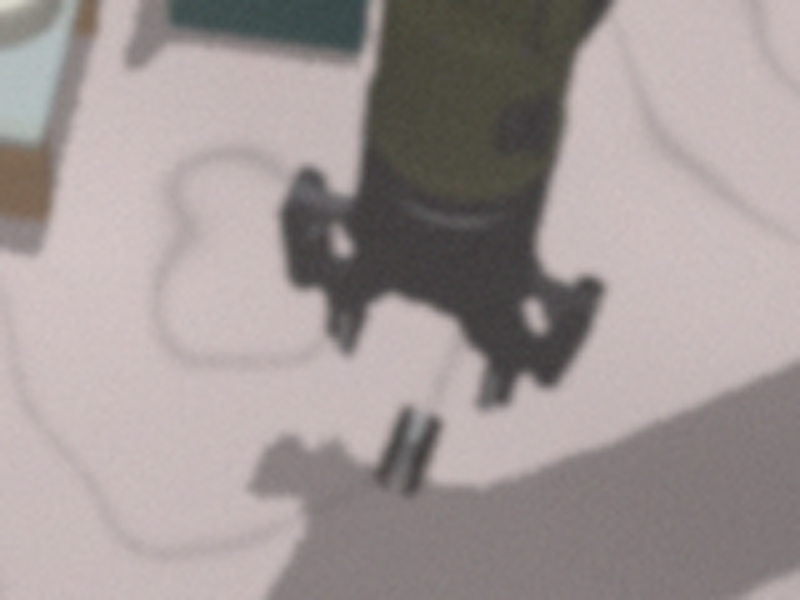

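```bash
python3 -m crank '-.01 .01 .2 0 0 0 .4;-.01 .01 .35 0 0 0 .4;-.01 .01 .5 0 0 0 .4;-.01 .01 .51 0 0 0 .4;-.01 .01 .51 0 0 0 .4'|grep -E "tcp|force"; python3 -m crank '0 0 0 0 0 0 0;0 0 0 0 0 0 -.4;0 0 0 0 0 0 -.7;0 0 0 0 0 0 -1;0 0 0 0 0 0 -1;0 0 0 0 0 0 -1;0 0 0 0 0 0 -1;0 0 0 0 0 0 -1' |grep -E "tcp|force|grip"; python3 -m crank '0 0 -.2 0 0 0 -1;0 0 -.4 0 0 0 -1;0 0 -.6 0 0 0 -1;0 0 -.8 0 0 0 -1;0 0 -.95 0 0 0 -1;0 0 -.95 0 0 0 -1' |grep -E "tcp|force|grip"; python3 - <<'E'
from h import *
off([519.6,-35.5,140],yaw=-83.8)
p=r.read_camera("side");save(p,"side16.png",(160,160,400,370),3)
E
```

```text
tcp_pos: [400.5, 276.6, 4.9]
force: [-0.4, -0.1, 1.2]
tcp_pos: [401.4, 278.0, 6.4]
force: [-1.0, -0.9, 6.9]
gripper_width: 20.7
tcp_pos: [403.0, 279.1, 152.1]
force: [0.7, 0.4, 0.0]
gripper_width: 20.7
row [1.0838 1.9574 0.0724] [-3.900e-03  5.000e-04  6.558e-01]
```

View pics/side16.png

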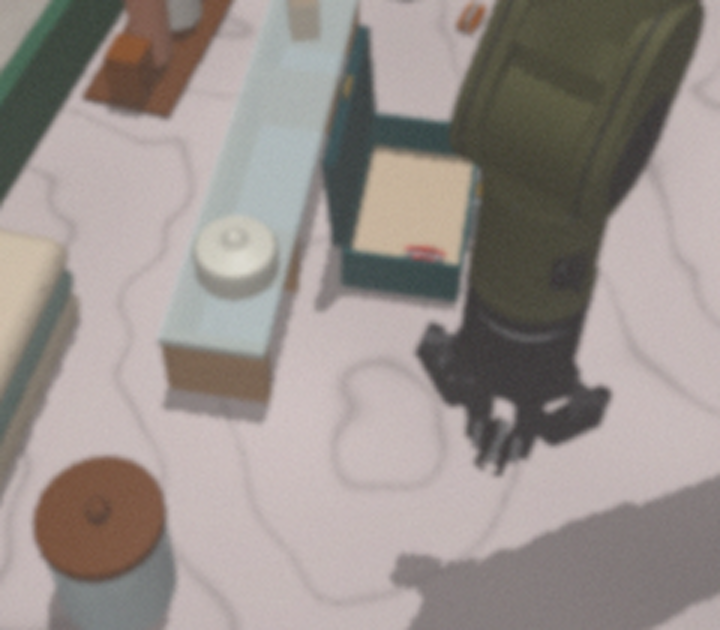

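```bash
python3 -m crank '.1 .2 0 0 0 .06 -1;.2 .4 0 0 0 .12 -1;.3 .6 0 0 0 .18 -1;.4 .8 0 0 0 .24 -1;.5 1 0 0 0 .3 -1;.6 1 0 0 0 .36 -1;.7 1 0 0 0 .42 -1;.8 1 0 0 0 .48 -1;.9 1 0 0 0 .54 -1;1 1 0 0 0 .6 -1;1 1 0 0 0 .656 -1'|grep -E "tcp|force|grip"; python3 - <<'E'
from h import *
st();off([519.6,-35.5,140],yaw=-83.8)
E
```

```text
tcp_pos: [529.7, 105.8, 146.5]
force: [0.3, 1.0, 0.4]
gripper_width: 19.9
t 26.35 tcp [529.7 105.8 146.5] F [0.3 1.  0.4] w 19.9 xax [ 0.101 -0.995  0.001] zax [ 0.001 -0.    -1.   ] q [-0.22  0.7  -0.1   1.91  0.13  0.54 -1.88]
row [0.9307 0.1619 0.0439] [-0.0004 -0.0003 -0.0037]
```

```bash
python3 -m crank '.25 .08 0 0 0 0 -1;.5 .16 0 0 0 0 -1;.75 .16 0 0 0 0 -1;.93 .16 0 0 0 0 -1;.93 .16 0 0 0 0 -1;.93 .16 .2 0 0 0 -1;.93 .16 .4 0 0 0 -1;.93 .16 .6 0 0 0 -1;.93 .16 .78 0 0 0 -1;.93 .16 .78 0 0 0 -1;.93 .16 .78 0 0 0 -1'|grep -E "tcp|force|grip"; python3 -m crank '0 0 0 0 0 0 -.4;0 0 0 0 0 0 -.1;0 0 0 0 0 0 -.1;0 0 0 0 0 0 -.1' |grep -E "tcp|force|grip"; python3 -m crank '0 0 -.15 0 0 0 -.1;0 0 -.4 0 0 0 -.1;0 0 -.65 0 0 0 -.1;0 0 -.95 0 0 0 -.1;0 0 -.95 0 0 0 -.1' |grep -E "tcp|force|grip"; python3 - <<'E'
from h import *
p=r.read_camera("side");save(p,"side17.png",(160,100,400,310),3)
p=r.read_camera("top");save(p,"top17.png",(260,140,420,260),5)
clip(p,"clip_amber_mid");clip(p,"clip_white_mid")
off([548,-302,100],yaw=-10)
E
```

```text
tcp_pos: [516.2, -34.2, 29.0]
force: [0.3, 0.2, 0.4]
gripper_width: 20.3
tcp_pos: [518.7, -34.4, 31.5]
force: [0.0, 0.3, 0.4]
gripper_width: 38.3
tcp_pos: [522.2, -34.4, 179.8]
force: [0.8, 0.6, 0.1]
gripper_width: 38.5
clip_amber_mid 0.46 [ 548.2 -332.4    8.2]
row [ 1.7962 -0.0139  0.4754] [ 0.0019  0.0018 -0.6437]
```

View pics/side17.png

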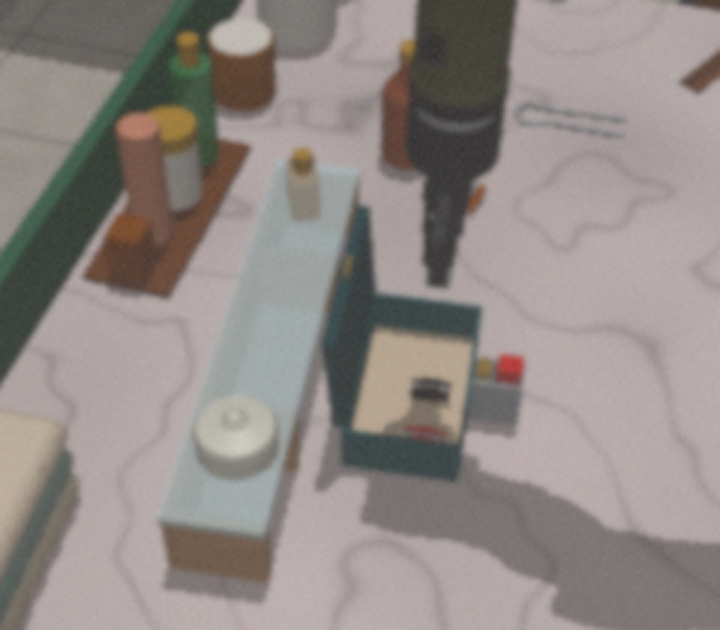

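View pics/top17.png

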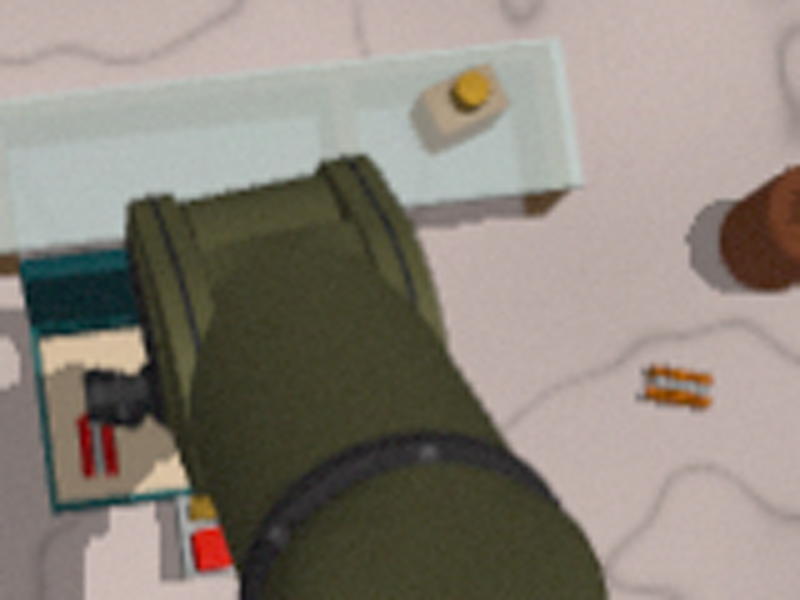

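```bash
python3 - <<'E'
from h import *
p=r.read_camera("top")
uv=np.array([[395.8,217.4]]);D0=unproj(p,uv[:,0],uv[:,1],np.array([500.]));C=-p["R"].T@p["t"]
print(C+(D0-C)*((16-C[2])/(D0[:,2]-C[2]))[:,None])
off([546,-332,100],yaw=-9)
E
```

```text
[[ 546.16628084 -329.26503843   16.        ]]
row [1.9939 0.0216 0.4746] [ 0.002   0.0019 -0.6524]
```

```bash
python3 -m crank '.2 0 0 0 0 -.06 .4;.4 0 0 0 0 -.12 .4;.6 0 0 0 0 -.18 .4;.8 0 0 0 0 -.24 .4;1 0 0 0 0 -.3 .4;1 0 0 0 0 -.36 .4;1 0 0 0 0 -.42 .4;1 0 0 0 0 -.48 .4;1 0 0 0 0 -.54 .4;1 0 0 0 0 -.6 .4;1 0 0 0 0 -.65 .4'|grep -E "tcp|force|grip"; python3 - <<'E'
from h import *
st()
off([546,-332,100],yaw=-9)
E
```

```text
tcp_pos: [533.7, -183.3, 171.2]
force: [0.2, 0.2, 0.6]
gripper_width: 59.4
t 29.28 tcp [ 533.7 -183.3  171.2] F [0.2 0.2 0.6] w 59.4 xax [ 0.988 -0.156 -0.005] zax [-0.005  0.001 -1.   ] q [ 0.58  0.74 -0.57  1.8   0.55  0.77 -0.44]
row [0.2376 0.9667 0.4727] [-0.0003  0.0023  0.0004]
```

```bash
python3 -m crank '.06 .2 0 0 0 0 .4;.12 .45 .1 0 0 0 .4;.18 .7 .2 0 0 0 .4;.23 .96 .35 0 0 0 .4;.23 .96 .47 0 .002 0 .4;.23 .96 .47 0 .002 0 .4;.23 .96 .47 0 .002 0 .4'|grep -E "tcp|force|grip"; python3 - <<'E'
from h import *
st()
p=r.read_camera("side");save(p,"side18.png",(250,100,410,220),5)
off([546,-330.5,5],yaw=-9)
clip(p,"clip_amber_mid")
E
```

```text
tcp_pos: [543.6, -330.3, 99.7]
force: [1.1, 0.0, -0.1]
gripper_width: 59.5
t 29.87 tcp [ 543.6 -330.3   99.7] F [ 1.1  0.  -0.1] w 59.5 xax [ 0.987 -0.162 -0.002] zax [-0.002  0.003 -1.   ] q [ 0.76  0.92 -0.54  1.62  0.62  0.79 -0.22]
row [0.0063 0.008  0.6422] [-0.0011 -0.0003 -0.0017]
clip_amber_mid 0.63 [ 545.9 -332.7   12.8]
  mask 0.41 37 mean [ 545.3 -326.2] rect (array([ 546.2, -326.8]), array([31.7, 20.1]), -77.8) pca long 84.8 [5.3 9.7] z [12. 22.]
  mask 0.37 720 mean [ 625.7 -110.5] rect (array([ 626.5, -119. ]), array([301.9,  40.3]), -82.9) pca long -79.8 [ 9.9 76.2] z [ 71. 166.]
```

View pics/side18.png

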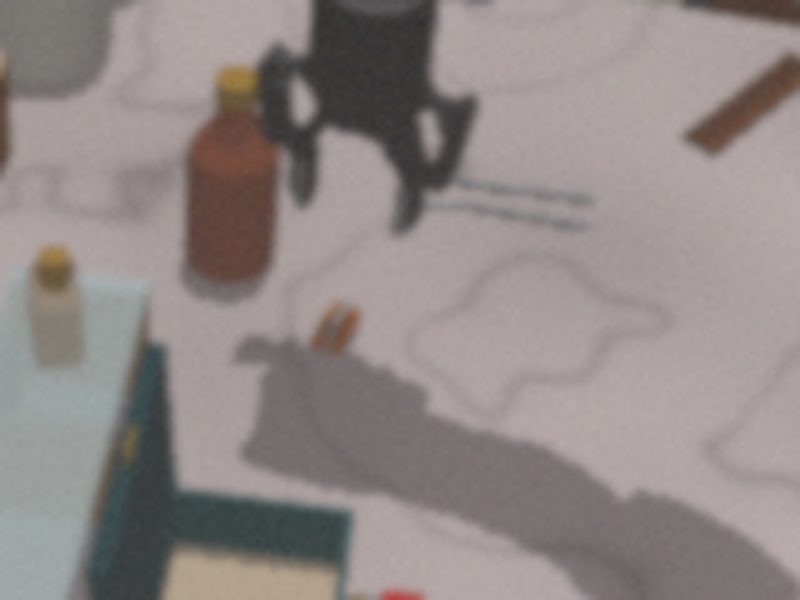

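```bash
python3 -m crank '.01 .005 .2 0 0 0 .4;.01 .005 .4 0 0 0 .4;.01 .005 .55 0 0 0 .4;.01 .005 .635 0 0 0 .4;.01 .005 .635 0 0 0 .4;.01 .005 .635 0 0 0 .4'|grep -E "tcp|force"; python3 -m crank '0 0 0 0 0 0 0;0 0 0 0 0 0 -.4;0 0 0 0 0 0 -.7;0 0 0 0 0 0 -1;0 0 0 0 0 0 -1;0 0 0 0 0 0 -1;0 0 0 0 0 0 -1;0 0 0 0 0 0 -1' |grep -E "tcp|force|grip"; python3 -m crank '0 0 -.2 0 0 0 -1;0 0 -.4 0 0 0 -1;0 0 -.6 0 0 0 -1;0 0 -.8 0 0 0 -1;0 0 -.95 0 0 0 -1;0 0 -.95 0 0 0 -1' |grep -E "tcp|force|grip"; python3 - <<'E'
from h import *
off([525,-85,140],yaw=-83.8)
p=r.read_camera("side");save(p,"side19.png",(250,70,410,190),5)
E
```

```text
tcp_pos: [547.5, -331.4, 7.6]
force: [0.4, 0.6, 1.3]
tcp_pos: [547.7, -332.6, 8.5]
force: [-1.1, 0.2, 7.3]
gripper_width: 20.2
tcp_pos: [549.7, -333.1, 155.2]
force: [0.5, -0.2, 0.0]
gripper_width: 20.3
row [-0.4314 -1.6056  0.0923] [-0.0027 -0.0058  0.65  ]
```

View pics/side19.png

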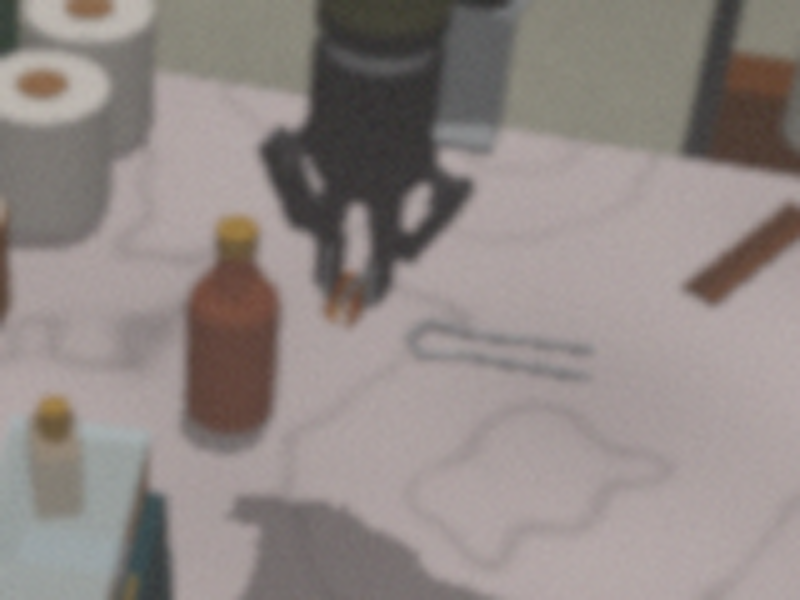

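```bash
python3 -m crank '-.1 -.15 0 0 0 .06 -1;-.2 -.3 0 0 0 .12 -1;-.3 -.45 0 0 0 .18 -1;-.4 -.6 0 0 0 .24 -1;-.43 -.75 0 0 0 .3 -1;-.43 -.9 0 0 0 .36 -1;-.43 -1 0 0 0 .42 -1;-.43 -1 0 0 0 .48 -1;-.43 -1 0 0 0 .54 -1;-.43 -1 0 0 0 .6 -1;-.43 -1 0 0 0 .65 -1'|grep -E "tcp|force|grip"; python3 - <<'E'
from h import *
st();off([525,-85,140],yaw=-83.8)
E
```

```text
tcp_pos: [506.0, -173.4, 148.2]
force: [0.8, 0.5, -0.5]
gripper_width: 20.4
t 32.65 tcp [ 506.  -173.4  148.2] F [ 0.8  0.5 -0.5] w 20.4 xax [ 0.103 -0.995  0.   ] zax [-0. -0. -1.] q [ 0.35  0.7  -0.18  1.92  0.22  0.55 -1.44]
row [-0.5731 -0.1866  0.0547] [ 0.0001 -0.0002 -0.0024]
```

```bash
python3 -m crank '-.2 -.06 0 0 0 0 -1;-.4 -.12 0 0 0 0 -1;-.57 -.187 0 0 0 0 -1;-.57 -.187 0 0 0 0 -1;-.57 -.187 .2 0 0 0 -1;-.57 -.187 .4 0 0 0 -1;-.57 -.187 .6 0 0 0 -1;-.57 -.187 .78 0 0 0 -1;-.57 -.187 .78 0 0 0 -1;-.57 -.187 .78 0 0 0 -1'|grep -E "tcp|force|grip"; python3 -m crank '0 0 0 0 0 0 -.4;0 0 0 0 0 0 -.1;0 0 0 0 0 0 -.1;0 0 0 0 0 0 -.1' |grep -E "tcp|force|grip"; python3 -m crank '0 0 -.15 0 0 0 -.1;0 0 -.4 0 0 0 -.1;0 0 -.65 0 0 0 -.1;0 0 -.9 0 0 0 -.1;0 .2 -1 0 0 0 -1;0 .4 -1 0 0 0 -1;0 .4 -1 0 0 0 -1' |grep -E "tcp|force|grip"; python3 - <<'E'
from h import *
p=r.read_camera("side");save(p,"side20.png",(160,100,400,310),3)
for t in["case_mid","case_grip","catch_top","lid_front","lid_hinge"]:
    print(t,[(q["conf"],q["location"]) for q in r.pinpoint(p,t)][:1])
st()
E
```

```text
tcp_pos: [524.0, -85.7, 30.8]
force: [0.4, -0.0, 0.1]
gripper_width: 20.3
tcp_pos: [526.7, -85.6, 33.5]
force: [-0.5, 1.3, 0.7]
gripper_width: 38.4
tcp_pos: [458.7, -93.7, 183.5]
force: [-2.0, -0.1, 0.2]
gripper_width: 2.6
case_mid [(0.66, [538.9, -30.6, 34.8])]
case_grip [(0.85, [459.2, -39.5, 30.3])]
catch_top [(0.44, [449.5, -38.9, 73.7])]
lid_front [(0.85, [611.8, -23.5, 165.0])]
lid_hinge [(0.92, [591.1, -24.1, 55.9])]
t 34.7 tcp [467.1 -91.9 182. ] F [-1.  -0.2  0.7] w -0.1 xax [ 0.109 -0.994  0.001] zax [ 0.003 -0.    -1.   ] q [ 0.21  0.58 -0.18  2.06  0.2   0.51 -1.57]
```

View pics/side20.png

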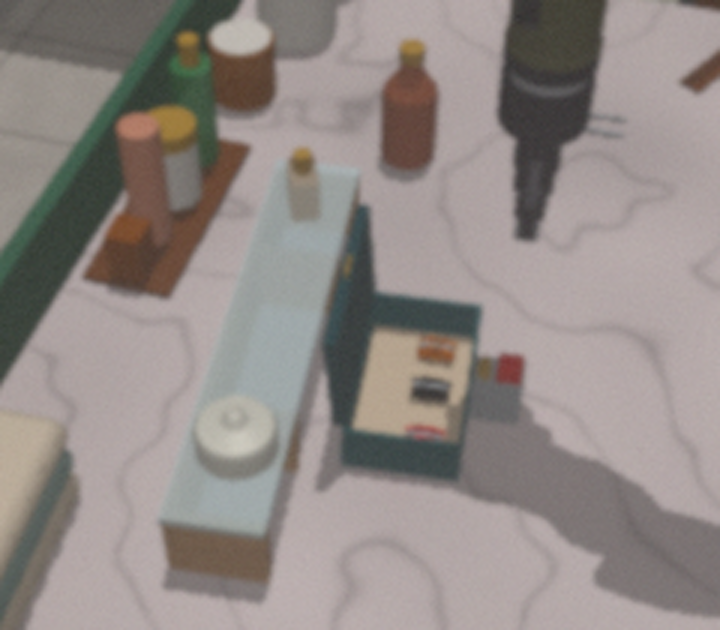

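```bash
python3 - <<'E'
from h import *
p=r.read_camera("top");save(p,"top20.png",None,1.42)
clip(p,"clip_white_mid")
p=r.read_camera("side");clip(p,"clip_white_mid");save(p,"side20b.png",None,1.42)
E
```

```text
mask 0.6 37 mean [514.7  18.8] rect (array([515.4,  18.5]), array([28.7, 13.3]), 2.1) pca long 1.3 [3.8 8.1] z [21. 28.]
```

View pics/top20.png

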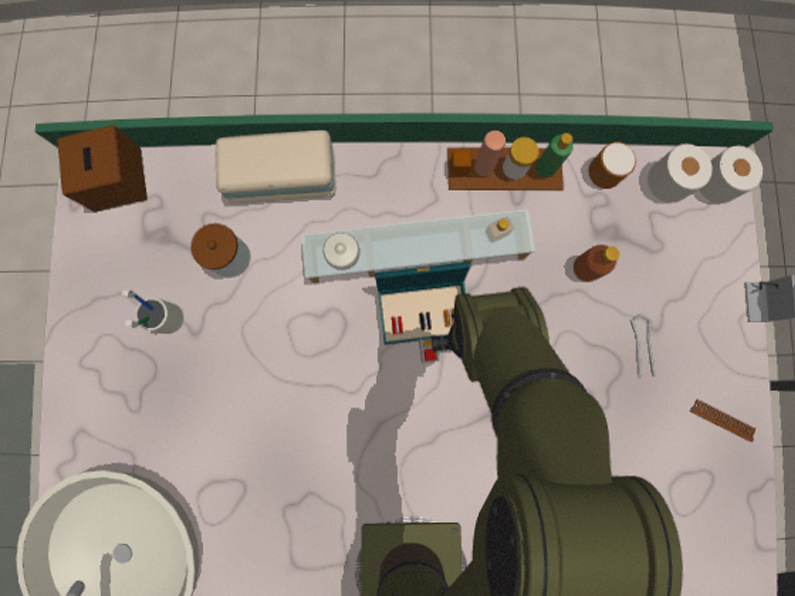

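View pics/side20b.png

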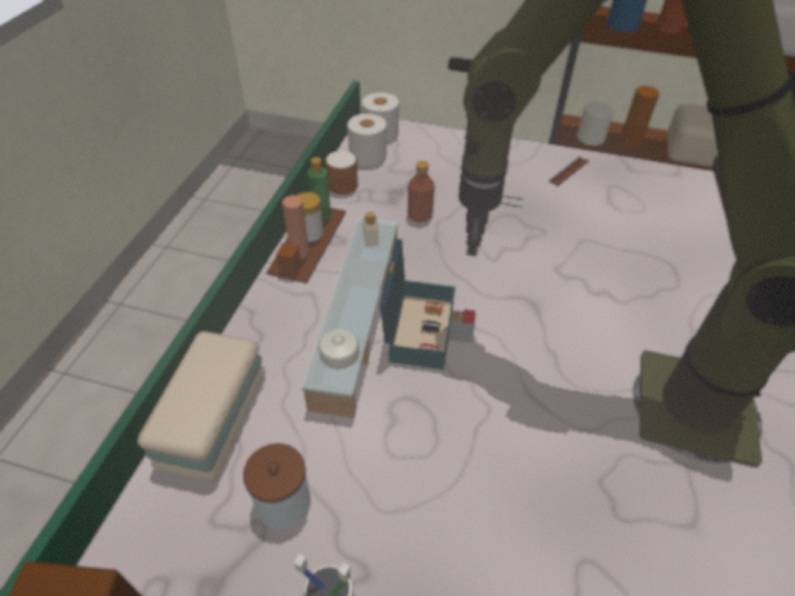

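```bash
python3 -m crank '0 0 -.15 0 0 0 -1;0 -.1 -.35 0 0 0 -1;-.1 -.3 -.4 0 0 0 -1;-.2 -.5 -.4 0 0 0 -1;-.3 -.7 -.4 0 0 0 -1;-.4 -.9 -.4 0 0 0 -1;-.4 -1 -.4 0 0 0 -1;-.4 -1 -.4 0 0 0 -1'|grep -E "tcp|force|grip"; python3 - <<'E'
from h import *
a=100
st();off([539.5+.9942*a,-33.3+.108*a,141],yaw=-83.8)
E
```

```text
tcp_pos: [611.6, -13.4, 241.9]
force: [0.8, -0.5, -0.6]
gripper_width: -0.5
t 35.67 tcp [611.6 -13.4 241.9] F [ 0.8 -0.5 -0.6] w -0.5 xax [ 0.112 -0.994 -0.001] zax [ 0.005  0.001 -1.   ] q [ 0.06  0.66 -0.19  1.6   0.15  0.89 -1.65]
row [ 0.081  -0.1708  0.6732] [-0.0026  0.0004  0.0019]
```

```bash
python3 -m crank '.08 -.17 0 0 0 0 -1;.08 -.17 0 0 0 0 -1;.08 -.17 .15 0 0 0 -1;.08 -.17 .3 0 0 0 -1;.08 -.17 .45 0 0 0 -1;.08 -.17 .6 0 0 0 -1;.08 -.17 .67 0 0 0 -1;.08 -.17 .67 0 0 0 -1'|grep -E "tcp|force|grip"; python3 - <<'E'
from h import *
a=100
st();off([539.5+.9942*a,-33.3+.108*a,141],yaw=-83.8)
p=r.read_camera("side");save(p,"side21.png",(200,100,360,220),5)
E
```

```text
tcp_pos: [632.4, -26.1, 139.3]
force: [-0.2, -0.3, 0.0]
gripper_width: -0.1
t 36.33 tcp [632.4 -26.1 139.3] F [-0.2 -0.3  0. ] w -0.1 xax [ 0.108 -0.994  0.001] zax [-0.004 -0.001 -1.   ] q [ 0.06  0.81 -0.17  1.62  0.18  0.73 -1.66]
row [-0.0193 -0.0457 -0.0118] [ 0.0022 -0.0003 -0.    ]
```

View pics/side21.png

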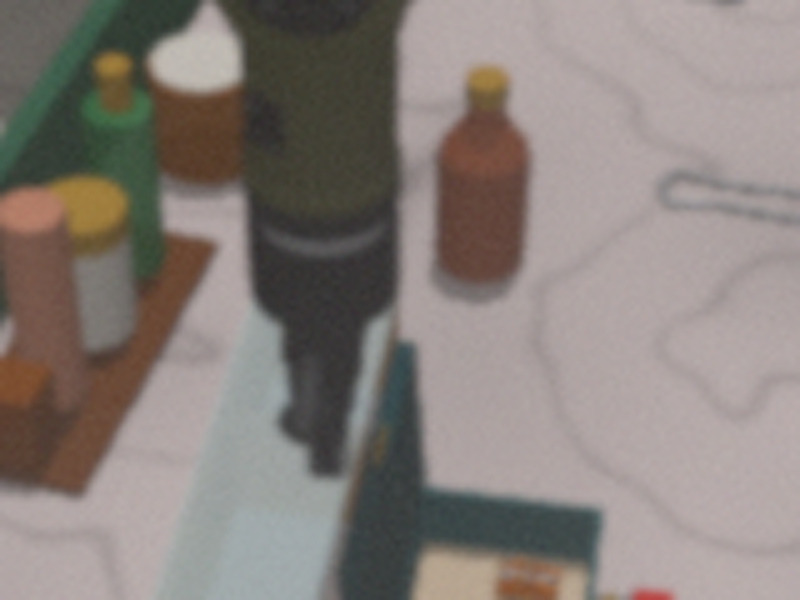

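```bash
python3 -m crank '0 .06 -.005 0 0 0 -1;0 .127 -.013 0 0 0 -1;0 .18 -.022 0 0 0 -1;0 .227 -.028 0 0 0 -1;0 .29 -.03 0 0 0 -1;0 .351 -.027 0 0 0 -1;0 .411 -.013 0 0 0 -1;0 .471 .005 0 0 0 -1;0 .53 .033 0 0 0 -1;0 .585 .064 0 0 0 -1;0 .585 .064 0 0 0 -1'|grep -E "tcp|force|grip"; python3 - <<'E'
from h import *
a=6.3
st();off([539.5+.9942*a,-33.3+.108*a,130.4],yaw=-83.8)
p=r.read_camera("side");save(p,"side22.png",(220,110,380,230),5)
E
```

```text
tcp_pos: [546.2, -35.4, 132.3]
force: [0.1, -0.4, 0.3]
gripper_width: -0.1
t 37.3 tcp [546.2 -35.4 132.3] F [ 0.1 -0.4  0.3] w -0.1 xax [ 0.108 -0.994  0.001] zax [ 0.    -0.001 -1.   ] q [ 0.07  0.73 -0.15  1.89  0.21  0.53 -1.68]
row [-0.0185  0.001   0.0129] [-0.0001 -0.0005  0.0001]
```

View pics/side22.png

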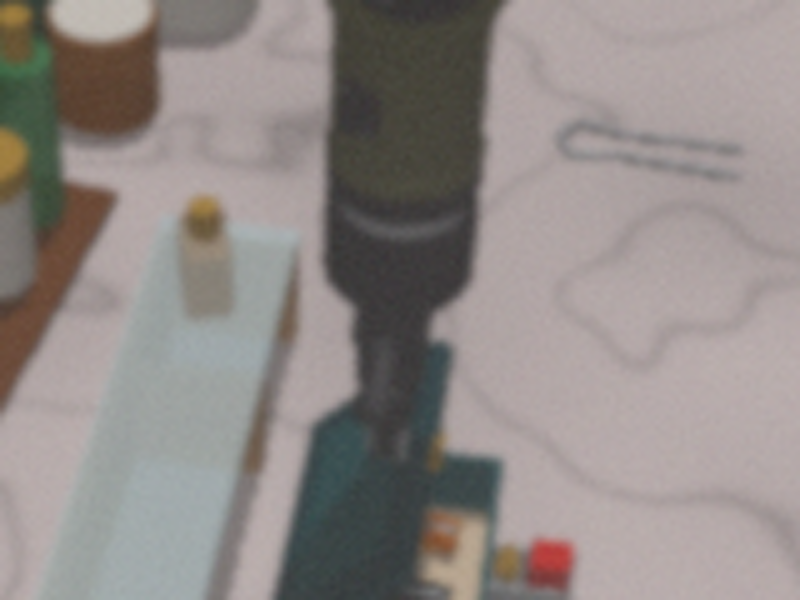

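```bash
python3 -m crank '-.01 .05 .04 0 0 0 -1;-.015 .102 .085 0 0 0 -1;-.015 .146 .14 0 0 0 -1;-.015 .186 .195 0 0 0 -1;-.015 .222 .255 0 0 0 -1;-.015 .256 .315 0 0 0 -1;-.015 .279 .38 0 0 0 -1;-.015 .279 .38 0 0 0 -1'|grep -E "tcp|force|grip"; python3 - <<'E'
from h import *
a=-38
st();off([539.5+.9942*a,-33.3+.108*a,65],yaw=-83.8)
p=r.read_camera("side");save(p,"side23.png",(220,150,380,270),5)
E
```

```text
tcp_pos: [506.2, -37.2, 74.4]
force: [0.4, -0.7, 1.3]
gripper_width: -0.4
t 38.02 tcp [506.2 -37.2  74.4] F [ 0.4 -0.7  1.3] w -0.4 xax [ 0.109 -0.994  0.001] zax [ 0.001 -0.001 -1.   ] q [ 0.04  0.8  -0.1   2.04  0.25  0.31 -1.72]
row [-0.0016  0.0297  0.0628] [-0.0006 -0.0004  0.0004]
```

View pics/side23.png

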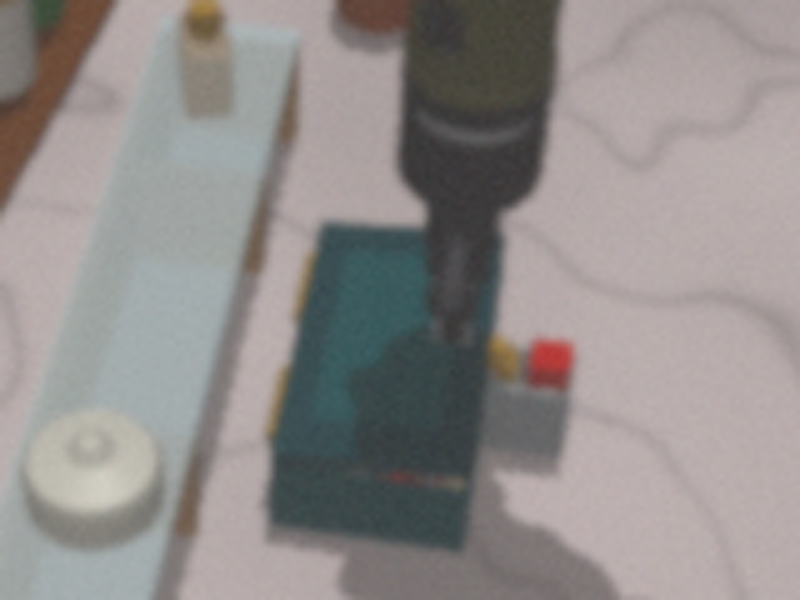

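Nearly shut, with the lid about 6 mm proud. I'll press in small steps.

```bash
python3 -m crank '0 .02 .02 0 0 0 -1;0 .025 .04 0 0 0 -1;0 .025 .04 0 0 0 -1'|grep -E "tcp|force"; python3 -m crank '0 0 .01 0 0 0 -1;0 0 .02 0 0 0 -1;0 0 .02 0 0 0 -1'|grep -E "tcp|force"; python3 -m crank '0 0 .01 0 0 0 -1;0 0 .015 0 0 0 -1;0 0 .015 0 0 0 -1'|grep -E "tcp|force"
```

```text
tcp_pos: [504.3, -37.4, 69.7]
force: [2.5, 0.9, 2.1]
tcp_pos: [502.2, -37.7, 65.9]
force: [-0.6, -0.1, 0.3]
tcp_pos: [502.1, -37.7, 63.9]
force: [-0.6, 0.7, 6.1]
```

```bash
python3 -m crank '0 0 .01 0 0 0 -1;0 0 .01 0 0 0 -1'|grep -E "tcp|force"; python3 -m crank '0 0 .015 0 0 0 -1;0 0 .015 0 0 0 -1'|grep -E "tcp|force"; python3 - <<'E'
from h import *
p=r.read_camera("side");save(p,"side24.png",(220,150,380,270),5)
E
```

```text
tcp_pos: [502.0, -37.8, 62.7]
force: [-1.6, 0.1, 12.3]
tcp_pos: [501.9, -37.8, 61.0]
force: [-3.9, 0.8, 19.0]
```

View pics/side24.png

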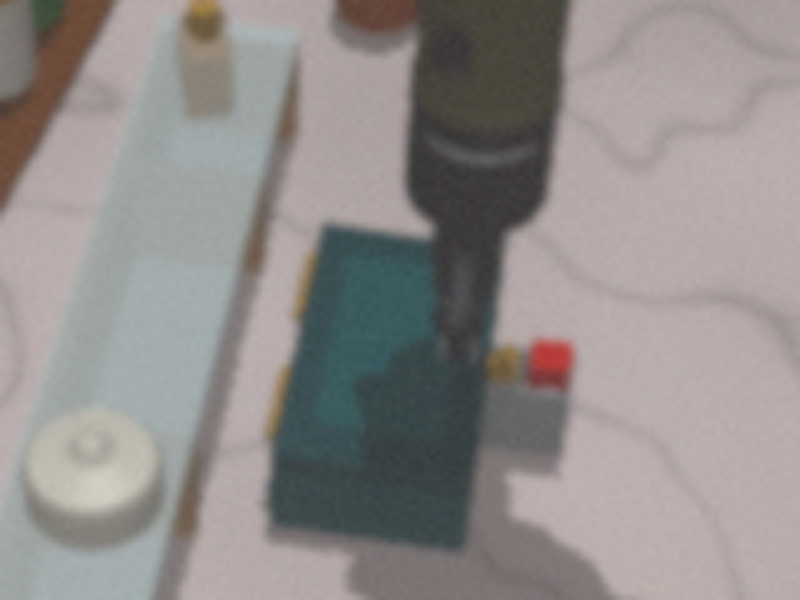

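```bash
python3 -m crank '0 0 -.02 0 0 0 -1;0 0 -.04 0 0 0 -1;0 0 -.06 0 0 0 -1;0 0 -.07 0 0 0 -1;0 0 -.07 0 0 0 -1'|grep -E "tcp|force"; python3 - <<'E'
from h import *
p=r.read_camera("side");save(p,"side25.png",(220,150,380,270),5)
E
```

```text
tcp_pos: [502.6, -37.6, 70.6]
force: [0.0, 0.1, -1.2]
```

View pics/side25.png

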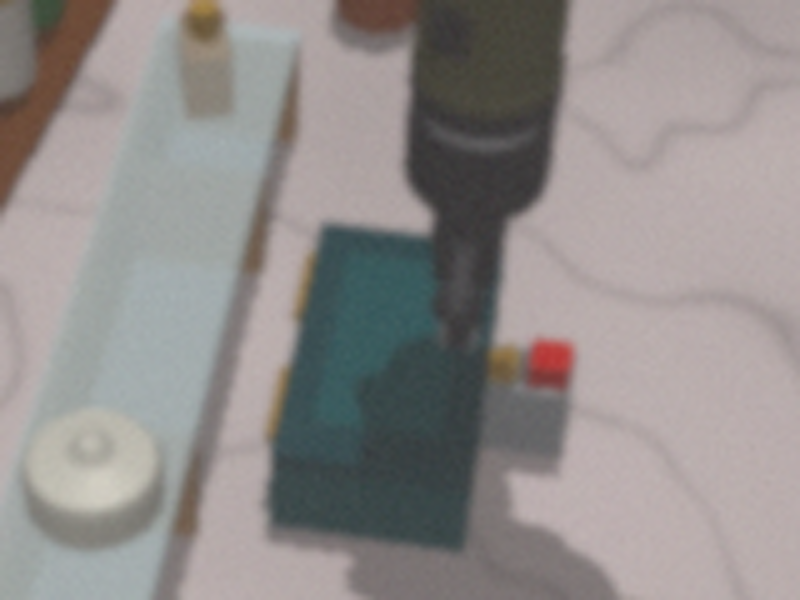

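```bash
python3 -m crank '0 0 -.2 0 0 0 -1;0 0 -.4 0 0 0 -1;0 .1 -.5 0 0 0 0;0 .25 -.5 0 0 0 1;.2 .25 -.5 0 0 0 1;.5 .25 -.5 0 0 0 1;.8 .25 -.5 0 0 0 1;1 .25 -.5 0 0 0 1;1 .25 -.5 0 0 0 1'|grep -E "tcp|force"; python3 - <<'E'
from h import *
st()
for n in("top","side"):
    p=r.read_camera(n);save(p,n+"26.png",(200,140,400,290) if n=="top" else (200,140,360,260),4)
    for t in["case_mid","case_grip","catch_top","lid_front","lid_hinge","riser"]:
        print(t,[(q["conf"],q["location"]) for q in r.pinpoint(p,t)][:1])
    for m in r.cut_out(p,"lid_front")[:1]:
        P=pts(p,m["mask"]);Q=P[(P[:,2]>55)&(P[:,2]<75)];print(rect(Q),len(Q),np.median(Q[:,2]))
    h=cv2.cvtColor(p["img"],cv2.COLOR_RGB2HSV)
    m=(((h[...,0]<8)|(h[...,0]>172))&(h[...,1]>190)&(h[...,2]>120)); P=pts(p,m);P=P[(abs(P[:,0]-450)<30)&(abs(P[:,1]+43)<30)];print(len(P),P.mean(0) if len(P) else 0)
E
```

```text
tcp_pos: [480.6, -201.2, 145.2]
force: [0.3, -1.2, -0.5]
t 40.42 tcp [ 480.6 -201.2  145.2] F [ 0.3 -1.2 -0.5] w 83.0 xax [ 0.095 -0.995  0.007] zax [ 0.002 -0.007 -1.   ] q [ 0.43  0.69 -0.2   1.96  0.27  0.51 -1.44]
case_mid [(0.98, [540.8, -34.8, 33.7])]
case_grip [(0.96, [459.9, -44.1, 32.6])]
catch_top [(0.63, [451.2, -43.2, 71.1])]
lid_front [(0.68, [483.0, -36.5, 64.4])]
lid_hinge [(0.85, [593.5, -24.1, 55.9])]
riser [(0.65, [677.4, -16.3, -2.8])]
(array([537.2, -30.5]), array([179.2, 111.2]), -83.7) 2264 64.51661547287796
50 [450.53348172 -39.59347815  72.5610951 ]
case_mid [(0.93, [542.3, -34.1, 31.8])]
case_grip [(0.98, [460.7, -41.0, 29.6])]
catch_top [(0.45, [450.3, -39.7, 70.5])]
lid_front [(0.93, [487.7, -38.6, 64.1])]
lid_hinge [(0.6, [593.0, -25.9, 57.6])]
riser [(0.58, [677.4, -21.7, -3.3])]
(array([536.7, -28.1]), array([182.9, 114.9]), -82.7) 1910 64.43478497965353Traceback (most recent call last):
  File "<stdin>", line 10, in <module>
  File "h.py", line 6, in pts
    return unproj(p,u,v,p["z_map"][v,u])
  File "h.py", line 10, in unproj
    n=cv2.undistortPoints(uv,K,np.array([k,0,0,0,0.]))[:,0]
      ~~~~~~~~~~~~~~~~~~~^^^^^^^^^^^^^^^^^^^^^^^^^^^^^
cv2.error: OpenCV(4.12.0) /io/opencv/modules/calib3d/src/undistort.dispatch.cpp:347: error: (-215:Assertion failed) CV_IS_MAT(_src) && CV_IS_MAT(_dst) && (_src->rows == 1 || _src->cols == 1) && (_dst->rows == 1 || _dst->cols == 1) && _src->cols + _src->rows - 1 == _dst->rows + _dst->cols - 1 && (CV_MAT_TYPE(_src->type) == CV_32FC2 || CV_MAT_TYPE(_src->type) == CV_64FC2) && (CV_MAT_TYPE(_dst->type) == CV_32FC2 || CV_MAT_TYPE(_dst->type) == CV_64FC2) in function 'cvUndistortPointsInternal'
```

View pics/top26.png

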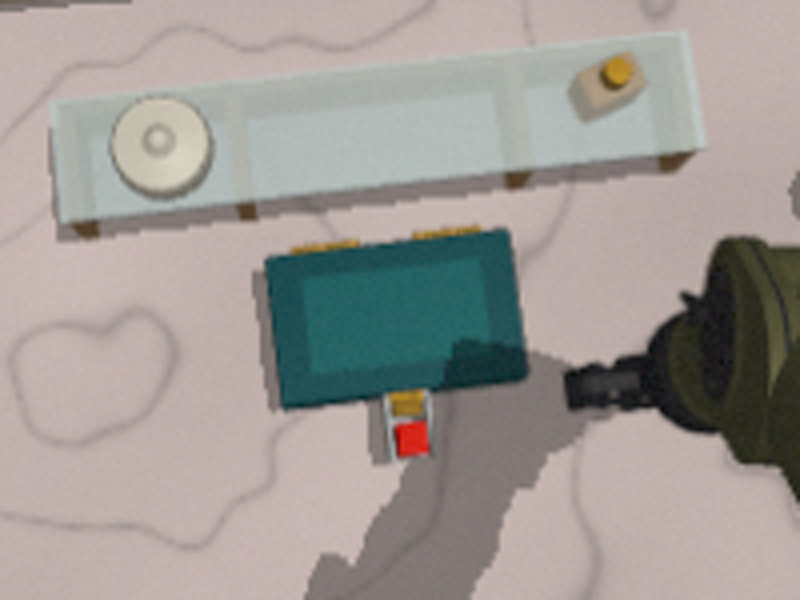

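```bash
python3 - <<'E'
from h import *
off([464,-41,130],yaw=-83.8)
E
python3 -m crank '-.2 0 0 0 0 0 1;-.5 0 0 0 0 0 1;-.8 0 0 0 0 0 1;-1 0 0 0 0 0 1;-1 0 0 0 0 0 1;-1 0 0 0 0 0 1'|grep -E "tcp|force"; python3 - <<'E'
from h import *
off([464,-41,130],yaw=-83.8)
E
```

```text
row [-1.0047  0.0066  0.1029] [-0.0009 -0.0004  0.0004]
tcp_pos: [465.1, -38.7, 145.6]
force: [0.4, 0.0, 0.2]
row [0.0144 0.0093 0.1037] [-0.001   0.0002  0.0034]
```

```bash
python3 -m crank '.01 .01 .15 0 0 .002 1;.01 .01 .3 0 0 .002 1;.01 .01 .45 0 0 .002 1;.01 .01 .6 0 0 .002 1;.01 .01 .75 0 0 .002 1;.01 .01 .82 0 0 .002 1;.01 .01 .82 0 0 .002 1'|grep -E "tcp|force"; python3 - <<'E'
from h import *
st();off([464,-41.2,22],yaw=-83.8)
E
```

```text
tcp_pos: [463.0, -45.1, 20.3]
force: [0.3, 0.4, 0.4]
t 42.3 tcp [463.  -45.1  20.3] F [0.3 0.4 0.4] w 85.3 xax [ 0.102 -0.995  0.002] zax [-0.002 -0.002 -1.   ] q [ 0.01  0.9  -0.02  2.18  0.29  0.07 -1.76]
row [-0.0251 -0.0094 -0.0113] [ 0.0009 -0.0008 -0.0028]
```

```bash
python3 -m crank '-.022 -.01 -.01 0 0 -.002 1;-.022 -.01 -.01 0 0 -.002 .3;-.022 -.01 -.01 0 0 -.002 -.2;-.022 -.01 -.01 0 0 -.002 -.6;-.022 -.01 -.01 0 0 -.002 -1;-.022 -.01 -.01 0 0 -.002 -1;-.022 -.01 -.01 0 0 -.002 -1;-.022 -.01 -.01 0 0 -.002 -1;-.022 -.01 -.01 0 0 -.002 -1'|grep -E "tcp|force|grip"; python3 - <<'E'
from h import *
st()
x=np.array([.9942,.1080]);y=np.array([-.108,.9942]);R=np.array([675.4,-18])
d=r.sense()["tcp_pos"][:2]-R;print("riser frame tcp",d@x,d@y)
E
```

```text
tcp_pos: [465.4, -39.9, 24.8]
force: [0.2, -0.4, 7.2]
gripper_width: 33.5
t 43.05 tcp [465.4 -39.9  24.8] F [ 0.2 -0.4  7.2] w 33.5 xax [ 0.109 -0.994  0.001] zax [ 0.003 -0.001 -1.   ] q [ 0.    0.89 -0.03  2.18  0.29  0.08 -1.76]
riser frame tcp -211.14623778005463 0.9068142345058199
```

```bash
python3 -m crank '.003 -.05 0 0 0 0 -1;.006 -.12 0 0 0 0 -1;.006 -.19 0 0 0 0 -1;.006 -.26 0 0 0 0 -1;.006 -.33 0 0 0 0 -1;.006 -.33 0 0 0 0 -1'|grep -E "tcp|force|grip"; python3 - <<'E'
from h import *
st()
x=np.array([.9942,.1080]);y=np.array([-.108,.9942]);R=np.array([675.4,-18])
d=r.sense()["tcp_pos"][:2]-R;print("riser frame tcp",d@x,d@y)
p=r.read_camera("side");save(p,"side27.png",(180,110,340,230),5)
p=r.read_camera("top");save(p,"top27.png",(200,140,400,290),4)
E
```

```text
tcp_pos: [515.0, -35.6, 24.7]
force: [-0.7, -0.4, 4.8]
gripper_width: 33.4
t 43.55 tcp [515.  -35.6  24.7] F [-0.7 -0.4  4.8] w 33.4 xax [ 0.108 -0.994  0.001] zax [ 0.002 -0.001 -1.   ] q [ 0.02  0.9  -0.07  2.03  0.28  0.22 -1.75]
riser frame tcp -161.41384292888003 -0.19641852842474705
```

View pics/side27.png

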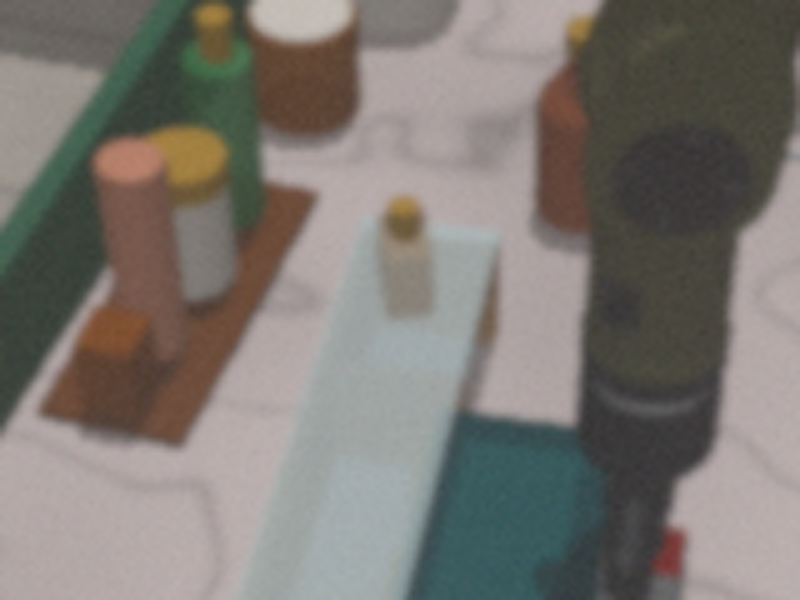

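View pics/top27.png

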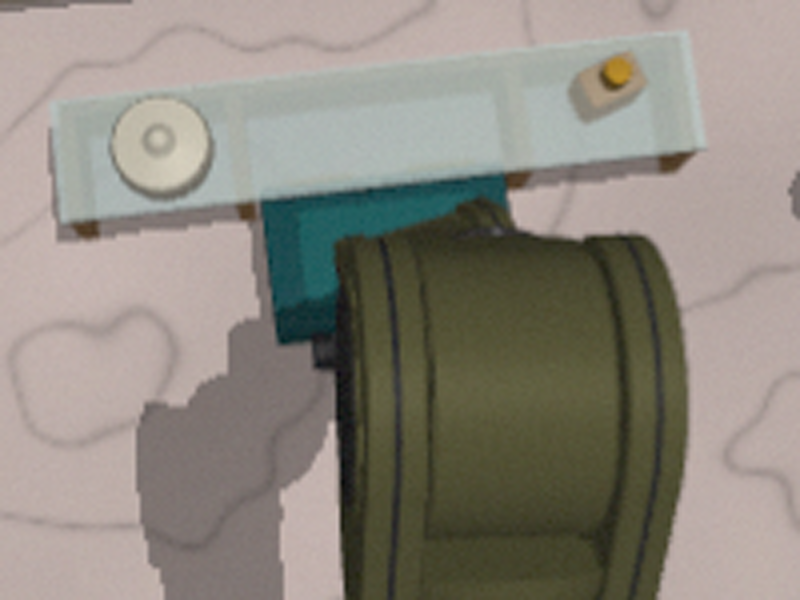

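```bash
python3 -m crank '0 -.05 0 0 0 0 -1;0 -.11 0 0 0 0 -1;0 -.17 0 0 0 0 -1;0 -.23 0 0 0 0 -1;0 -.29 0 0 0 0 -1;0 -.35 0 0 0 0 -1;0 -.35 0 0 0 0 -1'|grep -E "tcp|force|grip"; python3 -m crank '0 -.02 0 0 0 0 -1;0 -.04 0 0 0 0 -1;0 -.04 0 0 0 0 -1'|grep -E "tcp|force|grip";python3 -m crank '0 -.02 0 0 0 0 -1;0 -.03 0 0 0 0 -1;0 -.03 0 0 0 0 -1'|grep -E "tcp|force|grip"
```

```text
tcp_pos: [566.4, -30.1, 24.7]
force: [-0.5, 0.0, 6.7]
gripper_width: 33.5
tcp_pos: [569.6, -29.8, 24.8]
force: [-7.0, -0.5, 11.0]
gripper_width: 33.1
tcp_pos: [573.8, -29.3, 24.8]
force: [-6.5, -0.6, 11.7]
gripper_width: 32.9
```

```bash
python3 -m crank '0 -.015 0 0 0 0 -1;0 -.025 0 0 0 0 -1;0 -.025 0 0 0 0 -1'|grep -E "tcp|force|grip";python3 -m crank '0 -.015 0 0 0 0 -1;0 -.025 0 0 0 0 -1;0 -.025 0 0 0 0 -1'|grep -E "tcp|force|grip"; python3 - <<'E'
from h import *
p=r.read_camera("side");save(p,"side28.png",(180,110,340,230),5)
for t in["case_mid","case_grip","lid_front"]:
        print(t,[(q["conf"],q["location"]) for q in r.pinpoint(p,t)][:1])
E
```

```text
tcp_pos: [577.5, -29.0, 24.8]
force: [-7.1, -0.8, 11.4]
gripper_width: 33.5
tcp_pos: [581.2, -28.6, 24.8]
force: [-6.5, -1.4, 11.6]
gripper_width: 33.5
case_mid [(0.87, [656.1, -18.2, 35.0])]
case_grip [(0.95, [577.2, -31.5, 30.7])]
lid_front [(0.91, [601.6, -28.4, 65.2])]
```

View pics/side28.png

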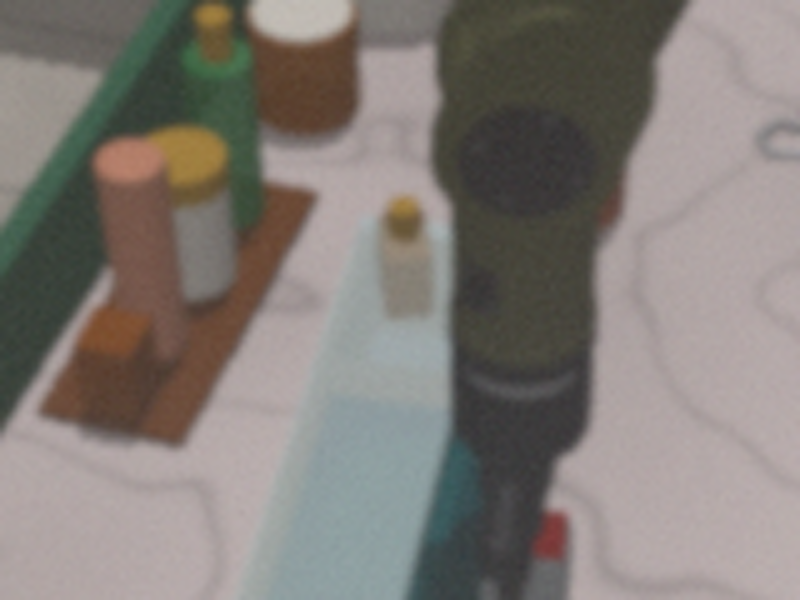

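```bash
python3 -m crank '0 -.015 0 0 0 0 -1;0 -.025 0 0 0 0 -1;0 -.025 0 0 0 0 -1;0 -.025 0 0 0 0 -1'|grep -E "tcp|force|grip"; python3 - <<'E'
from h import *
p=r.read_camera("side")
for t in["case_mid","case_grip","lid_front","catch_top"]:
        print(t,[(q["conf"],q["location"]) for q in r.pinpoint(p,t)][:1])
E
```

```text
tcp_pos: [582.7, -28.4, 24.8]
force: [-11.0, -1.8, 15.5]
gripper_width: 33.3
case_mid [(0.96, [654.8, -19.6, 33.1])]
case_grip [(0.82, [577.7, -30.3, 31.5])]
lid_front [(0.59, [602.6, -29.9, 66.1])]
catch_top [(0.5, [566.2, -28.3, 72.9])]
```

```bash
python3 -m crank '0 -.015 0 0 0 0 -1;0 -.03 0 0 0 0 -1;0 -.03 0 0 0 0 -1;0 -.03 0 0 0 0 -1'|grep -E "tcp|force|grip"
```

```text
tcp_pos: [582.7, -28.3, 24.7]
force: [-18.8, -0.4, 24.6]
gripper_width: 33.4
```

```bash
python3 -m crank '0 .02 0 0 0 0 -1;0 .035 0 0 0 0 -1;0 .035 0 0 0 0 -.6'|grep -E "tcp|force|grip"; python3 -m crank '0 0 0 0 0 0 0;0 0 0 0 0 0 .5;0 0 0 0 0 0 1;0 0 0 0 0 0 1;0 0 0 0 0 0 1;0 0 0 0 0 0 1'|grep -E "tcp|force|grip"; python3 -m crank '0 .05 -.1 0 0 0 1;0 .05 -.3 0 0 0 1;0 .05 -.55 0 0 0 1;0 .1 -.8 0 0 0 1;0 .3 -.9 0 0 0 1;0 .5 -.9 0 0 0 1;0 .8 -.9 0 0 0 1;.2 1 -.9 0 0 0 1;.5 1 -.9 0 0 0 1;.8 1 -.9 0 0 0 1;1 1 -.9 0 0 0 1;1 1 -.9 0 0 0 1'|grep -E "tcp|force|grip"; python3 - <<'E'
from h import *
x=np.array([.9942,.1080]);y=np.array([-.108,.9942]);R=np.array([675.4,-18])
for n in("top","side"):
    p=r.read_camera(n);save(p,n+"29.png",(200,140,400,290) if n=="top" else (180,110,340,260),4)
    for t in["case_mid","case_grip","catch_top","lid_front","lid_hinge","riser","case_home","scraper","soap_pump","trinket","perfume","canister","tumbler"]:
        for q in r.pinpoint(p,t)[:1]: print(n,t,q["conf"],np.round(q["location"]),"riser",np.round([(np.array(q["location"][:2])-R)@x,(np.array(q["location"][:2])-R)@y],1))
    for m in r.cut_out(p,"lid_front")[:1]:
        P=pts(p,m["mask"]);Q=P[(P[:,2]>55)&(P[:,2]<75)];print(rect(Q),len(Q),np.median(Q[:,2]))
E
```

```text
tcp_pos: [582.8, -28.2, 24.7]
force: [-7.7, -0.6, 12.4]
gripper_width: 33.3
tcp_pos: [587.7, -27.5, 24.0]
force: [0.7, 0.5, 0.6]
gripper_width: 85.3
tcp_pos: [454.0, -203.2, 159.1]
force: [0.7, -0.8, -0.6]
gripper_width: 85.5
top case_grip 0.67 [578. -31.  31.] riser [-98.5  -2.6]
top catch_top 0.55 [572. -32.  69.] riser [-104.5   -3.1]
top lid_front 0.93 [602. -23.  66.] riser [-74.    3.3]
top riser 0.89 [677. -19.  -1.] riser [ 1.2 -1.3]
top scraper 0.58 [ 468. -511.   -0.] riser [-259.7 -467.3]
top soap_pump 0.67 [ 636. -392.   -1.] riser [ -79.9 -367.2]
top trinket 0.91 [654. 135.  85.] riser [ -5. 154.]
top perfume 0.56 [ 697. -179.   80.] riser [   4.5 -162.3]
top canister 0.85 [666. 392.  -3.] riser [ 34.7 408.5]
top tumbler 0.79 [535. 522.   3.] riser [-81.5 552.5]
(array([613.9, -25. ]), array([179.3,  38.3]), -80.9) 664 64.5282767931375
side case_mid 0.62 [658. -21.  33.] riser [-17.6  -1.2]
side case_grip 0.89 [579. -33.  29.] riser [-97.1  -4.4]
side catch_top 0.64 [568. -32.  75.] riser [-108.4   -2.5]
side lid_front 0.81 [602. -29.  63.] riser [-74.2  -2.9]
side lid_hinge 0.29 [568. -28.  74.] riser [-107.9    1.3]
side riser 0.8 [677. -20.  -0.] riser [ 1.5 -1.8]
side case_home 0.79 [653. -22.  32.] riser [-22.4  -1.2]
side scraper 0.43 [ 467. -508.    0.] riser [-259.8 -465. ]
side soap_pump 0.91 [ 637. -394.    0.] riser [ -78.7 -369.5]
side trinket 0.84 [653. 134.  81.] riser [ -6.2 153.3]
side perfume 0.6 [ 695. -180.   80.] riser [   2.1 -163.7]
side canister 0.83 [660. 391.   2.] riser [ 29.  408.1]
(array([614.8, -22.4]), array([183.6,  34.9]), -83.9) 561 64.27151054524371
```

View pics/top29.png

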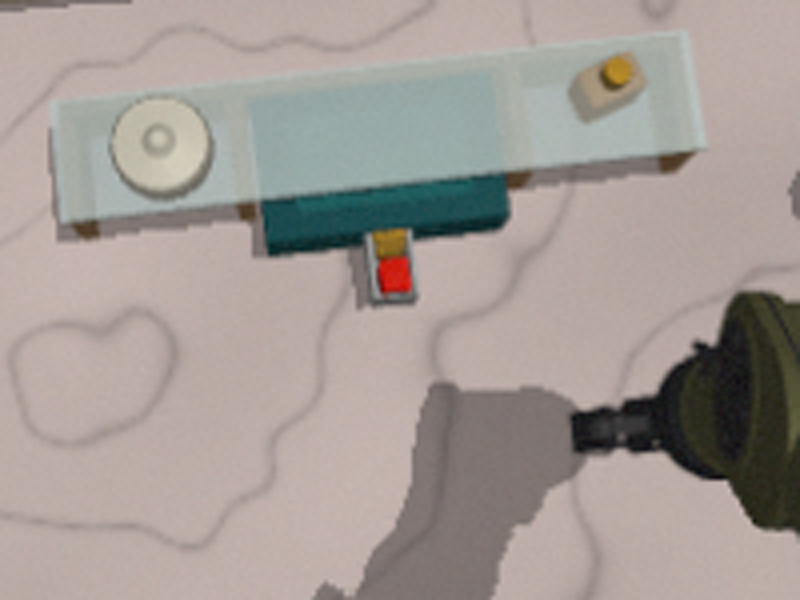

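View pics/side29.png

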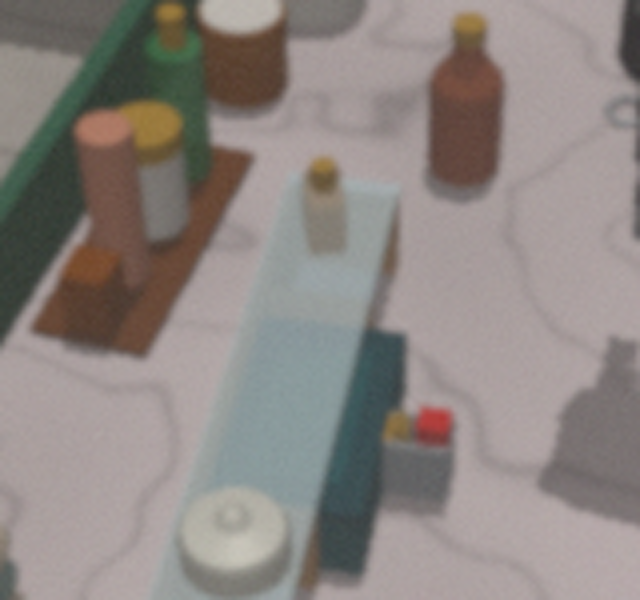

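```bash
python3 -c "
from h import *
st();print(r.hand_in())"
```

```text
t 49.6 tcp [ 454.4 -192.8  159. ] F [ 0.2 -0.3 -0.5] w 85.1 xax [ 0.109 -0.994  0.001] zax [ 0.002 -0.    -1.   ] q [ 0.45  0.64 -0.23  2.03  0.28  0.5  -1.44]
the job is handed in; nothing more can be done
None
```

The job is handed in at about 50 s of the 210 s allowed. No verdict was reported, and everything below comes from my own measurements.

- **What I did:** I drew the case about 115 mm out by its grip, so it was clear of the glass. I pressed the catch with one finger while the other stayed over the lid, and followed the lid up to fully open. I put the red, black and amber clips in the case, after finding the amber one again about 30 mm from where it first lay. I found no white clip in any picture. Then I shut the lid with closed fingers and pushed the case home by the grip until it stopped, with the push reading about 19 N.
- **Last checks:** The lid front measured about 74 mm and the grip about 98 mm in front of the riser's origin (75 and 99 mm when fully home). The lid top was about 64.5 mm up, so shut, and it stayed shut with the catch button up after I lifted off. The case looked centred and square in the bay, and the robot was clear of everything. The bystanders measured within about 5 mm of their first readings, apart from one first reading of the canister that was clearly wrong.
- **Disagreements:**
  - The sideways readings of the case points scattered from about -4 to +3 mm, which is within the 12 mm allowed.
  - One lid measurement from above gave a yaw about 3° off; the side camera and the edges in the picture did not agree with it.
  - While pushing in, the force stayed near 7 N over about 12 mm, and the fingers ended about 7 mm farther in on the grip than when I first gripped it. They probably slid along the cheeks, since the measured case position was already home.

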